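# Test the primer pumps, bin the sticking ones, pile and cover the sound ones

## Task

Push the plunger of every primer pump lying against the stop bar as far in as it will go, leaving it in. Lay the pumps whose plungers stick partway in the dark steel reject tray, and stack those whose plungers went fully home flat in one square, aligned pile, centred on the fixed mounting flange. Last of all lay the loose, smaller mounting flange squarely on top of the pile as its cover, and do not disturb the other parts behind the bar.

Things in the scene. Friction and masses are not known exactly. Their poses are not given: they have to be found in the camera images.
- pump_a: primer pump: flat aluminium block 64 x 44 x 20 mm (x, y, z) with a brass plunger sticking out of the middle of its -x end; 0.13 to 0.25 kg; may be absent. Origin: centre of the block's underside, z up; starts lying flat with its +x end near the stop bar. Any pump may be sound or stick, nothing outside shows which; 3 or 4 of those present are sound, 1 or 2 stick
- pump_b: primer pump: flat aluminium block 64 x 44 x 20 mm (x, y, z) with a brass plunger sticking out of the middle of its -x end; 0.13 to 0.25 kg; may be absent. Origin: centre of the block's underside, z up; starts lying flat with its +x end near the stop bar. Any pump may be sound or stick, nothing outside shows which; 3 or 4 of those present are sound, 1 or 2 stick
- pump_c: primer pump: flat aluminium block 64 x 44 x 20 mm (x, y, z) with a brass plunger sticking out of the middle of its -x end; 0.13 to 0.25 kg; may be absent. Origin: centre of the block's underside, z up; starts lying flat with its +x end near the stop bar. Any pump may be sound or stick, nothing outside shows which; 3 or 4 of those present are sound, 1 or 2 stick
- pump_d: primer pump: flat aluminium block 64 x 44 x 20 mm (x, y, z) with a brass plunger sticking out of the middle of its -x end; 0.13 to 0.25 kg; may be absent. Origin: centre of the block's underside, z up; starts lying flat with its +x end near the stop bar. Any pump may be sound or stick, nothing outside shows which; 3 or 4 of those present are sound, 1 or 2 stick
- pump_e: primer pump: flat aluminium block 64 x 44 x 20 mm (x, y, z) with a brass plunger sticking out of the middle of its -x end; 0.13 to 0.25 kg; may be absent. Origin: centre of the block's underside, z up; starts lying flat with its +x end near the stop bar. Any pump may be sound or stick, nothing outside shows which; 3 or 4 of those present are sound, 1 or 2 stick
- pump_f: primer pump: flat aluminium block 64 x 44 x 20 mm (x, y, z) with a brass plunger sticking out of the middle of its -x end; 0.13 to 0.25 kg; may be absent. Origin: centre of the block's underside, z up; starts lying flat with its +x end near the stop bar. Any pump may be sound or stick, nothing outside shows which; 3 or 4 of those present are sound, 1 or 2 stick
- plunger_a (a joint): plunger of pump_a, travel in m: 0 = out (starts at 0 to 0.003), grows as pushed along the pump's +x. Its round head, 15 mm across, is 10 mm above the underside; at 0 its face is 56 mm from the pump's origin, 24 mm out from the block. Friction about 2 N, no spring: it stays where left. A sound one goes in 20 mm; a sticking one jams solid between 6 and 12 mm
- plunger_b (a joint): plunger of pump_b, travel in m: 0 = out (starts at 0 to 0.003), grows as pushed along the pump's +x. Its round head, 15 mm across, is 10 mm above the underside; at 0 its face is 56 mm from the pump's origin, 24 mm out from the block. Friction about 2 N, no spring: it stays where left. A sound one goes in 20 mm; a sticking one jams solid between 6 and 12 mm
- plunger_c (a joint): plunger of pump_c, travel in m: 0 = out (starts at 0 to 0.003), grows as pushed along the pump's +x. Its round head, 15 mm across, is 10 mm above the underside; at 0 its face is 56 mm from the pump's origin, 24 mm out from the block. Friction about 2 N, no spring: it stays where left. A sound one goes in 20 mm; a sticking one jams solid between 6 and 12 mm
- plunger_d (a joint): plunger of pump_d, travel in m: 0 = out (starts at 0 to 0.003), grows as pushed along the pump's +x. Its round head, 15 mm across, is 10 mm above the underside; at 0 its face is 56 mm from the pump's origin, 24 mm out from the block. Friction about 2 N, no spring: it stays where left. A sound one goes in 20 mm; a sticking one jams solid between 6 and 12 mm
- plunger_e (a joint): plunger of pump_e, travel in m: 0 = out (starts at 0 to 0.003), grows as pushed along the pump's +x. Its round head, 15 mm across, is 10 mm above the underside; at 0 its face is 56 mm from the pump's origin, 24 mm out from the block. Friction about 2 N, no spring: it stays where left. A sound one goes in 20 mm; a sticking one jams solid between 6 and 12 mm
- plunger_f (a joint): plunger of pump_f, travel in m: 0 = out (starts at 0 to 0.003), grows as pushed along the pump's +x. Its round head, 15 mm across, is 10 mm above the underside; at 0 its face is 56 mm from the pump's origin, 24 mm out from the block. Friction about 2 N, no spring: it stays where left. A sound one goes in 20 mm; a sticking one jams solid between 6 and 12 mm
- stop_bar: fixed steel bar 12 x 530 x 30 mm high (x, y, z) along its y axis, behind the row of pumps, taking the push on them. Origin: centre of its underside; the face towards the pumps is 6 mm to its -x side
- base_flange: fixed aluminium mounting flange lying flat, 84 x 64 x 12 mm (x, y, z) with a 28 mm bore: the pile stands on it. Origin: centre of its underside, top 12 mm above
- cover_flange: loose, smaller aluminium mounting flange lying flat, 70 x 50 x 12 mm (x, y, z) with a 26 mm bore, 0.09 kg: the cover of the pile. Origin: centre of its underside, z up
- reject_tray: fixed dark steel tray, open on top, 110 x 200 x 22 mm (x, y, z) outside, walls 3 mm, floor 3 mm. Origin: centre of its underside; room for two pumps side by side along its y
- canister: bystander: screw-top brass canister, 56 mm across, 72 mm high, behind the stop bar; origin under its centre
- float_bowl: bystander: pale blue float bowl, 56 mm across, 38 mm high, behind the stop bar; origin under its centre
- intake_adapter: bystander: black steel intake adapter, a 42 mm tube on a 74 x 54 mm foot, 45 mm high, behind the stop bar; origin under its centre
- choke_knob: bystander: red plastic choke knob, 32 mm across, 22 mm high, behind the stop bar; origin under its centre
Not all that is in view belongs to the job. What is shaped like the pump_c but blue is not meant.

How it is judged:
By the outcome, as a careful person would: the job done as asked, in the order asked, and still so for the second after the job is handed in, with the robot touching nothing.
Of pump_a, pump_c, pump_d, pump_f only 3 to 4 are there at a start; the rules pass over those that are not, and their reading is None.
Of pump_b, pump_e only 1 to 2 are there at a start; the rules pass over those that are not, and their reading is None.
At some moment in a run one of cover_flange may be knocked a few centimetres aside while the robot is not near it.
Once in a run the grip may slacken for a moment while it holds something.
It also fails if it takes over 210 s, if anything falls off the work surface, if the arm or the gripper's body presses on something with over 40 N, if the wrist force passes 120 N, or if a joint passes its speed limit or range.

## Robot

A 6-joint arm with a two-finger parallel gripper is mounted at the origin on the work surface. World frame = base frame: x ahead of the robot, y to its left, z up, the work surface at z = 0. Lengths are in mm, angles in rad, forces in N, time in s.
With the tool pointing down it reaches from about 350 to 875 mm from the base axis. Payload 4.2 kg.
Tool frame: the origin (TCP) lies at the very end of the fingers, on their centre line; the grasp point (between the pads) lies 19 mm behind it (pinch_z is the distance from the TCP to the grasp point, in mm); z points along the fingers, y is the line along which they close (so a half turn about z gives the same grasp; the last joint's range is limited). The gripper opens to 85 mm and grips with 20 to 120 N. Pads are 22 mm wide; open, the fingers measure 114 mm over their backs; the gripper's body (76 mm by 85 mm) begins 54 mm behind the grasp point. The pads swing forward as they close: fully open they stand 13 mm farther back than shut.
Start: joints at [1.563, 0.385, 0.008, 0, -1.194, -0.259], TCP at [164.747, 602.875, 231.312] pointing down, gripper open.
Joint ranges: [-3.14, 3.14], [-1.21, 2.06], [-1.07, 1.41], [-3.16, 2.05], [-2.99, -0.16], [-3.1, 3.1]. Speed limits (rad/s): [2.79, 2.79, 3.14, 3.14, 3.14, 3.14].

## Interface

Orientations are given as a unit quaternion [x, y, z, w].
In Python, from bench import * gives the robot as it stands.
- The arm moves only by the tool arm_command, never from a script. Its argument "steps" is one flat list of numbers, 4 for each row, row after row: the shift along the tool's x, y, z in m, then the turn about the tool's z in rad. In form: [tx, ty, tz, roll, tx, ty, tz, roll, ...]. A call has 1 to 20 rows; each row shifts and turns the commanded pose from where the row before left it, along the tool's axes as they then stand; what a row does not reach is not made up. A row lasts 1/8 s, in which the tool goes at most 62.5 mm and 10.7 degrees, less where a joint would pass 70% of its speed; a pose out of reach is approached as far as the arm can. A call with a gripper value outside its range is refused whole. "grip" is the finger opening in m, from 0 to 0.0854, set as the call begins (left out, the last holds). The fingers move at their own pace and stop on an object; the grip force is fixed at half the most. Time passes only in rows, so rows that do not move let the fingers close. It gives the time, the measured TCP pose, the force, the opening and the grip force at its end, in the units of the state.
- read_state(): the state, without advancing time (a new reading comes with each control period).
- get_image(name): name is "side" or "top"; returns the picture (400x640x3 uint8, red, green, blue); there is no depth.
- get_calibration(name): a dict with "camera_matrix" (3x3 intrinsics, pixels), "cam_to_world" (4x4, takes a point from camera to world coordinates). Camera axes: x right, y down, z forward; pixel columns grow to the right and rows downward; lengths in mm; the calibration is good to about 2 mm. A picture is of the moment at which its call begins. get_calibration takes no time and is no camera call.
- job_done(): hands the job in; it is judged then, once.
The state is a dict: "clock": time; "joints": joint angles; "joint_vel": joint speeds; "joint_efforts": joint torques, N m; "position": TCP position; "ee_rot": TCP orientation; "contact_force": force on the tool from outside, world axes, zero at the start; "wrist_torque": the same for the moment, N m; "gripper_width": finger opening in mm; "grasp_force": force on a finger pad.
Only numpy, scipy, OpenCV 4.12 (cv2) and the standard library are available. Lean on these libraries where they do the work, as an engineer would, in place of code of your own. Each camera call takes 0.05 s, during which the arm holds its last target. There are 200 camera calls.

## Working session

There is one attempt and no reset: what is moved stays moved. The work goes in short steps, Python scripts to look and compute and a tool call to move; the robot and the scene stay as the last step left them, time stands still between calls to the robot, and variables do not carry over. Pictures are saved under pics/ and viewed, at most 14 in all, crops included, and the job is handed in when it is done.

Besides the shell and the picture viewer there is one more tool, called after ">>>" as name(argument=value, ...) on one line, values as JSON. arm_command: Moves the arm, as the interface text tells. Its arguments: {"type":"object","properties":{"steps":{"type":"array","items":{"type":"number"}},"grip":{"type":"number"}},"required":["steps"]}

```bash
ls; mkdir -p pics; python3 - <<'E'
from bench import *
import cv2,numpy as np
for n in("top","side"):
    im=get_image(n);cv2.imwrite(f"pics/{n}0.png",im[:,:,::-1])
    c=get_calibration(n);print(n,np.round(c["camera_matrix"],1).tolist(),np.round(c["cam_to_world"],3).tolist())
print(read_state())
E
```

```text
pics
top [[362.4, 0.0, 319.0], [0.0, 362.4, 194.2], [0.0, 0.0, 1.0]] [[0.029, -0.991, 0.132, 452.938], [-0.999, -0.031, -0.016, -10.376], [0.019, -0.131, -0.991, 869.05], [0.0, 0.0, 0.0, 1.0]]
side [[476.0, 0.0, 314.7], [0.0, 476.0, 198.8], [0.0, 0.0, 1.0]] [[0.983, -0.101, 0.152, 387.83], [-0.182, -0.485, 0.855, -1108.823], [-0.013, -0.869, -0.495, 698.617], [0.0, 0.0, 0.0, 1.0]]
{'clock': 0.1, 'joints': array([ 1.56256454e+00,  3.85440190e-01,  6.78401679e-03, -4.51790423e-04,
       -1.19400385e+00, -2.58626705e-01]), 'joint_vel': array([-3.25590041e-04, -9.01284563e-05,  2.35401558e-03,  1.46206461e-03,
       -6.50060774e-04, -1.39914678e-03]), 'joint_efforts': array([-1.98051766e-04, -3.93319309e+01,  1.88929367e+01,  4.19796243e+00,
       -2.59095148e-03,  5.13536307e-06]), 'position': array([164.63917066, 602.3880845 , 230.36073617]), 'ee_rot': array([ 9.91099978e-01, -1.33116191e-01, -9.19672686e-05,  9.50772506e-04]), 'contact_force': array([ 0.3361389 ,  0.41004292, -0.39963394]), 'wrist_torque': array([0.01370922, 0.0023989 , 0.00636742]), 'grasp_force': 0.0, 'gripper_width': 84.97725957895143}
```

View pics/top0.png

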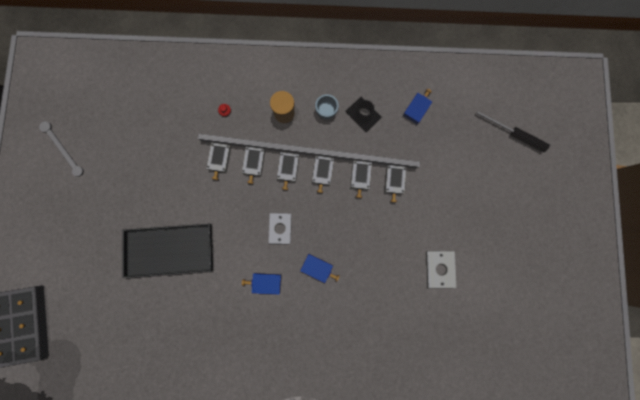

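View pics/side0.png

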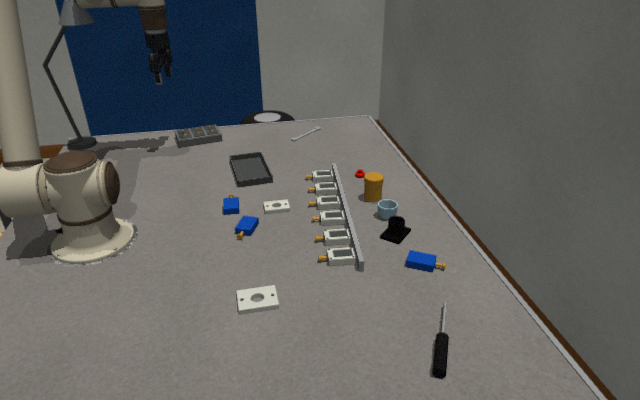

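The top view shows six white pumps in the row at about (218,157), (253,161), (288,167), (323,171), (361,175) and (396,180), with their brass plungers pointing down the image. The tray is at (168,251), the loose flange at (280,228) and the base flange at (441,270).

Look-alikes:
- **Blue blocks:** (418,108), (266,284) and (317,268). These are the decoys named in the task.
- **Flanges:** the larger one at (441,270) is the fixed base, and the smaller one at (280,228) is the cover.
- **Black tray:** the bin at (15,327) is not the reject tray.

I choose the six white pumps touching the bar.

```bash
cat > h.py <<'E'
from bench import *
import cv2,numpy as np
def cast(n,px,z):
    c=get_calibration(n);K=np.array(c["camera_matrix"]);T=np.array(c["cam_to_world"])
    p=np.atleast_2d(np.array(px,float));d=np.c_[p,np.ones(len(p))]@np.linalg.inv(K).T@T[:3,:3].T
    return (T[:3,3]+d*((z-T[2,3])/d[:,2:3]))[:,:2]
def rects(n,z,im,thr=120,amin=60,amax=3000,mask=None):
    m=mask if mask is not None else ((im.min(2)>thr)&(np.ptp(im.astype(int),axis=2)<40)).astype(np.uint8)*255
    out=[]
    for c in cv2.findContours(m,cv2.RETR_EXTERNAL,cv2.CHAIN_APPROX_NONE)[0]:
        a=cv2.contourArea(c)
        if amin<a<amax:
            w=cast(n,c[:,0],z); r=cv2.minAreaRect(w.astype(np.float32)); b=cv2.boxPoints(r)
            e=b[1]-b[0] if np.linalg.norm(b[1]-b[0])>np.linalg.norm(b[2]-b[1]) else b[2]-b[1]
            out.append((c[:,0].mean(0).round(),np.round(r[0],1),np.round(sorted(r[1]),1),round(float(np.degrees(np.arctan2(e[1],e[0]))%180),1)))
    return out
E
python3 - <<'E'
from h import *
for n in("top","side"):
    im=cv2.imread(f"pics/{n}0.png")
    for z in(20,12):
        print(n,z)
        for r in rects(n,z,im,thr=115 if n=="top" else 125): 
            print(*r)
im=cv2.imread("pics/top0.png")
cv2.imwrite("pics/crop1.png",cv2.resize(im[125:300,110:470],None,fx=2.2,fy=2.2,interpolation=cv2.INTER_CUBIC))
E
```

```text
top 20
[442. 269.] [ 400.4 -312.2] [63.8 81.9] 1.5
[279. 228.] [484.1  66.6] [50.4 70. ] 0.2
[396. 181.] [ 604.3 -206. ] [43.  54.4] 177.7
[361. 177.] [ 612.7 -122.7] [43.2 54.9] 175.3
[322. 172.] [621.6 -29.9] [44.3 55.6] 173.6
[287. 169.] [626.8  54.7] [44.3 54. ] 174.1
[252. 163.] [638.1 137.9] [43.9 55. ] 174.1
[217. 159.] [645.2 221.7] [43.6 55.2] 173.6
[309. 150.] [673.2   4.5] [  7.8 530.7] 84.5
[326. 110.] [776.1 -33.4] [25.4 31.8] 92.0
top 12
[442. 269.] [ 399.9 -315. ] [64.4 82.7] 1.5
[279. 228.] [484.4  67.3] [50.8 70.6] 0.2
[396. 181.] [ 605.7 -207.8] [43.4 54.9] 177.7
[361. 177.] [ 614.2 -123.7] [43.6 55.4] 175.3
[322. 172.] [623.2 -30.1] [44.7 56.1] 173.6
[287. 169.] [628.5  55.3] [44.7 54.5] 174.1
[252. 163.] [639.9 139.3] [44.3 55.5] 174.1
[217. 159.] [647.  223.9] [44.  55.7] 173.6
[309. 150.] [675.3   4.6] [  7.9 535.7] 84.5
[326. 110.] [779.1 -33.6] [25.7 32.1] 92.0
side 20
[257. 297.] [ 400.2 -323.1] [68.5 86.4] 1.5
[341. 253.] [ 608.5 -207.1] [47.6 63. ] 175.5
[334. 234.] [ 614.  -123.5] [48.4 57. ] 175.7
[ 98. 245.] [ 33.2 -37.6] [125.5 198.3] 48.0
[332. 215.] [625.7 -31. ] [46.7 64.8] 168.4
[276. 204.] [483.9  53.8] [54.6 72.3] 1.1
[ 19. 178.] [-307.1  387. ] [120.7 223.3] 101.4
[348. 212.] [676.1  24. ] [ 13.6 540. ] 84.5
[ 97. 174.] [-66.5 372.8] [ 41.9 179. ] 98.5
[487. 259.] [939.5   4. ] [  10.2 1381.7] 89.9
[267. 117.] [525.4 775.5] [ 95.6 105. ] 167.6
side 12
[257. 297.] [ 400.3 -313.8] [69.3 87.5] 1.5
[341. 253.] [ 611.1 -196.5] [48.1 63.7] 175.5
[334. 234.] [ 616.7 -111.9] [48.9 57.7] 175.7
[ 98. 245.] [ 29.1 -25. ] [126.9 200.7] 48.0
[332. 215.] [628.5 -18.3] [47.2 65.6] 168.4
[276. 204.] [485.   67.5] [55.3 73.2] 1.1
[ 19. 178.] [-315.3  404.6] [122.1 226. ] 101.4
[348. 212.] [679.5  37.3] [ 13.8 546.4] 84.5
[ 97. 174.] [-71.8 390.3] [ 42.4 181.1] 98.5
[487. 259.] [946.   17.1] [  10.3 1398. ] 89.9
[267. 117.] [527.  797.7] [ 96.7 106.2] 167.6
```

View pics/crop1.png

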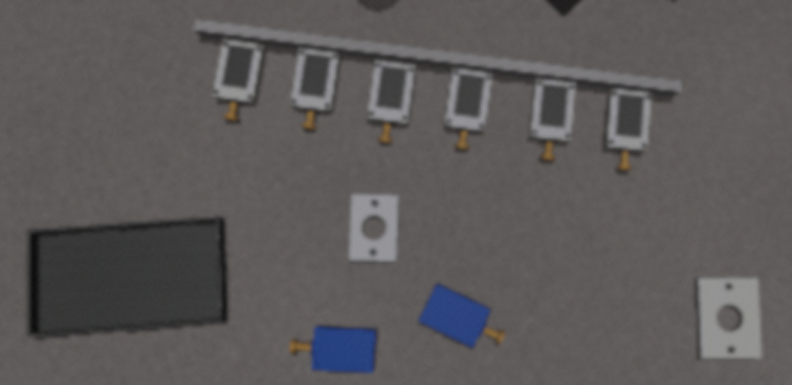

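The crop confirms six white pumps, each with its brass plunger facing the robot. The blue ones lie apart at crop pixels (345,348) and (455,315), and the smaller flange is at (374,228).

```bash
cat >> h.py <<'E'
A=np.radians(-5.5)
def uv(p): p=np.atleast_2d(p); return np.c_[p[:,0]*np.cos(A)+p[:,1]*np.sin(A), -p[:,0]*np.sin(A)+p[:,1]*np.cos(A)]
def tool():
    s=read_state(); R=__import__("scipy.spatial.transform",fromlist=["Rotation"]).Rotation.from_quat(s["ee_rot"]).as_matrix()
    return s,R,np.arctan2(R[1,0],R[0,0])
def plan(x,y,z,yaw):   # turn first, then shift in the turned tool frame
    s,R,a=tool(); p=s["position"]; r=(a-yaw+np.pi/2)%np.pi-np.pi/2
    b=a-r; d=np.array([x,y])-p[:2]
    print("clock %.1f pos"%s["clock"],p.round(1),"uv",uv(p[:2]).round(1)[0],"yaw %.2f"%np.degrees(a),"tilt",R[:,2].round(3))
    print("roll %.3f  tx %.1f ty %.1f tz %.1f"%(r,d[0]*np.cos(b)+d[1]*np.sin(b),d[0]*np.sin(b)-d[1]*np.cos(b),p[2]-z))
E
python3 - <<'E'
from h import *
im=cv2.imread("pics/top0.png")
P=[(645.2,221.7),(638.1,137.9),(626.8,54.7),(621.6,-29.9),(612.7,-122.7),(604.3,-206)]
print(uv(P).round(1).tolist())
b=cast("top",[[200,137],[418,165]],30);print("bar",uv(b))
hsv=cv2.cvtColor(im,cv2.COLOR_BGR2HSV);m=cv2.inRange(hsv,(8,120,60),(28,255,255))
for c in cv2.findContours(m,cv2.RETR_EXTERNAL,cv2.CHAIN_APPROX_NONE)[0]:
    if cv2.contourArea(c)>8:
        w=uv(cast("top",c[:,0],10));print(c[:,0].mean(0).round(),w.min(0).round(1),w.max(0).round(1))
d=np.array([np.cos(A),np.sin(A)]);t=np.array(P[0])-100*d
plan(t[0],t[1],60,A)
E
```

```text
[[621.0, 282.5], [621.9, 198.4], [618.7, 114.5], [621.6, 29.8], [621.6, -63.4], [621.3, -147.1]]
bar [[ 664.13905186  327.63818681]
 [ 663.39255312 -193.66653199]]
[ 21. 326.] [183.2 653.5] [190.3 662.3]
[245. 282.] [337.1 165.3] [346.6 182. ]
[334. 276.] [374.8 -35.1] [383.  -20.4]
[393. 198.] [ 572.8 -151.7] [ 590.2 -144.3]
[359. 193.] [572.3 -67.2] [589.5 -59.8]
[320. 188.] [574.2  27. ] [589.6  34.1]
[285. 185.] [569. 111.] [588.5 118.1]
[250. 179.] [572.8 193.5] [590.2 203. ]
[215. 175.] [571.7 277.7] [589.1 287.6]
[282. 103.] [751.4 121.7] [811.8 178.3]
[427.  92.] [ 848.7 -210. ] [ 862.7 -202.6]
clock 0.1 pos [164.6 602.4 230.4] uv [106.1 615.4] yaw -15.30 tilt [-0.    -0.002 -1.   ]
roll -0.171  tx 414.8 ty 332.9 tz 170.4
```

>>> arm_command(steps=[0,0,0,-0.171,0.02,0.016,-0.005,0,0.038,0.03,-0.01,0,0.038,0.03,-0.015,0,0.038,0.03,-0.015,0,0.038,0.03,-0.015,0,0.038,0.03,-0.015,0,0.038,0.03,-0.015,0,0.038,0.03,0,0,0.038,0.03,0,0,0.038,0.03,0,0,0.038,0.03,0,0,0.014,0.017,0,0,0,0,0,0], grip=0.0)

```text
clock: 1.85
position: [545.5, 229.4, 321.0]
ee_rot: [0.999, -0.05, -0.0, 0.0]
contact_force: [-0.9, 0.5, 0.1]
gripper_width: -0.3
grasp_force: 0.0
```

```bash
python3 - <<'E'
from h import *
t=np.array([645.2,221.7])-90*np.array([np.cos(A),np.sin(A)])
plan(t[0],t[1],6,A);print(read_state()["contact_force"],read_state()["gripper_width"])
E
```

```text
clock 1.9 pos [545.5 229.4 321. ] uv [521.  280.7] yaw -5.77 tilt [-0.001 -0.001 -1.   ]
roll -0.005  tx 9.9 ty -1.8 tz 315.0
[-0.93159449  0.51620848  0.05021547] -0.32270659495902654
```

>>> arm_command(steps=[0.005,-0.001,0.03,-0.005,0.005,-0.001,0.05,0,0,0,0.055,0,0,0,0.055,0,0,0,0.055,0,0,0,0.045,0,0,0,0.025,0,0,0,0,0,0.01,0,0,0,0.006,0,0,0,0.004,0,0,0,0,0,0,0])

```text
clock: 3.35
position: [575.6, 231.1, 6.9]
ee_rot: [0.999, -0.046, 0.0, -0.0]
contact_force: [0.4, -0.7, -0.4]
gripper_width: -0.0
grasp_force: 0.0
```

```bash
python3 - <<'E'
from h import *
plan(*read_state()["position"],A)
im=get_image("top");cv2.imwrite("pics/c2.png",cv2.resize(im[110:230,170:330,::-1],None,fx=4,fy=4,interpolation=cv2.INTER_CUBIC))
E
```

```text
clock 3.4 pos [575.6 231.1   6.9] uv [550.8 285.2] yaw -5.24 tilt [ 0.001  0.001 -1.   ]
roll 0.005  tx 0.0 ty -0.0 tz 0.0
```

View pics/c2.png

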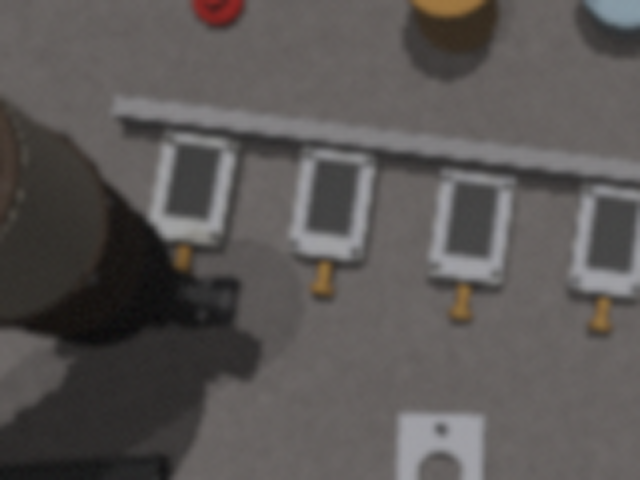

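The fingers sit at crop (205,300), just below the first plunger at (183,258), and its neighbours are clear. Next I push in small steps.

>>> arm_command(steps=[0.004,0.001,0,0,0.004,0.001,0,0,0.003,0,0,0,0.003,0,0,0,0.002,0,0,0])

```text
clock: 4.03
position: [590.4, 227.3, 6.2]
ee_rot: [0.999, -0.045, -0.001, 0.0]
contact_force: [-1.8, 0.1, 1.1]
gripper_width: -0.0
grasp_force: 1.1
```

>>> arm_command(steps=[0.001,0,0,0,0.001,0,0,0,0.001,0,0,0])

```text
clock: 4.4
position: [593.8, 227.4, 6.2]
ee_rot: [0.999, -0.045, -0.0, -0.0]
contact_force: [-0.9, -0.1, 0.8]
gripper_width: -0.1
grasp_force: 0.9
```

>>> arm_command(steps=[0.001,0,0,0,0.001,0,0,0,0.001,0,0,0])

```text
clock: 4.78
position: [596.7, 227.1, 6.2]
ee_rot: [0.999, -0.045, -0.0, 0.0]
contact_force: [-2.5, 0.8, 0.4]
gripper_width: -0.0
grasp_force: 1.0
```

>>> arm_command(steps=[0.001,0,0,0,0.001,0,0,0,0.001,0,0,0])

```text
clock: 5.15
position: [599.7, 226.7, 6.3]
ee_rot: [0.999, -0.045, -0.0, 0.0]
contact_force: [-3.0, 0.3, -0.1]
gripper_width: -0.1
grasp_force: 1.0
```

>>> arm_command(steps=[0.001,0,0,0,0.001,0,0,0])

```text
clock: 5.4
position: [601.8, 226.6, 6.3]
ee_rot: [0.999, -0.045, -0.0, 0.0]
contact_force: [-1.3, 0.5, 0.5]
gripper_width: 0.3
grasp_force: 1.0
```

>>> arm_command(steps=[0.001,0,0,0,0.001,0,0,0])

```text
clock: 5.65
position: [603.7, 226.3, 6.2]
ee_rot: [0.999, -0.045, -0.0, 0.0]
contact_force: [-2.3, 0.1, -0.5]
gripper_width: -0.1
grasp_force: 1.0
```

>>> arm_command(steps=[0.001,0,0,0,0.001,0,0,0])

```text
clock: 5.9
position: [605.7, 226.1, 6.3]
ee_rot: [0.999, -0.045, -0.0, 0.0]
contact_force: [-1.6, -1.0, 1.3]
gripper_width: -0.3
grasp_force: 1.0
```

>>> arm_command(steps=[0.001,0,0,0,0.001,0,0,0])

```text
clock: 6.15
position: [606.5, 225.8, 6.2]
ee_rot: [0.999, -0.046, -0.001, 0.0]
contact_force: [-6.8, 0.8, 3.3]
gripper_width: -0.3
grasp_force: 3.5
```

>>> arm_command(steps=[0.001,0,0,0,0.001,0,0,0])

```text
clock: 6.4
position: [606.7, 225.5, 6.1]
ee_rot: [0.999, -0.046, -0.003, 0.001]
contact_force: [-11.1, 1.9, 7.2]
gripper_width: 0.0
grasp_force: 5.9
```

>>> arm_command(steps=[0.001,0,0,0,0.001,0,0,0])

```text
clock: 6.65
position: [606.8, 225.1, 6.0]
ee_rot: [0.999, -0.046, -0.005, 0.002]
contact_force: [-16.8, 3.0, 8.9]
gripper_width: 0.1
grasp_force: 8.3
```

>>> arm_command(steps=[-0.012,0,0,0,-0.025,0,0,0,0,0.021,0,0,0,0.03,0,0,0,0.023,0,0,0,0.01,0,0,0,0,0,0,0.005,0,0,0,0.004,0,0,0,0.003,0,0,0,0.003,0,0,0,0.003,0,0,0,0.003,0,0,0,0.003,0,0,0,0.003,0,0,0,0,0,0,0])

```text
clock: 8.65
position: [594.6, 142.9, 6.2]
ee_rot: [0.999, -0.045, 0.0, -0.0]
contact_force: [-1.0, -0.1, 0.1]
gripper_width: 0.1
grasp_force: 0.3
```

```bash
python3 - <<'E'
from h import *
plan(*read_state()["position"],A);print(read_state()["contact_force"])
im=get_image("top");cv2.imwrite("pics/c3.png",cv2.resize(im[120:220,180:440,::-1],None,fx=3,fy=3,interpolation=cv2.INTER_CUBIC))
E
```

```text
clock 8.7 pos [594.6 142.9   6.2] uv [578.2 199.3] yaw -5.21 tilt [ 0.001  0.    -1.   ]
roll 0.005  tx 0.0 ty -0.0 tz 0.0
[-1.03041913 -0.07930793  0.14537889]
```

View pics/c3.png

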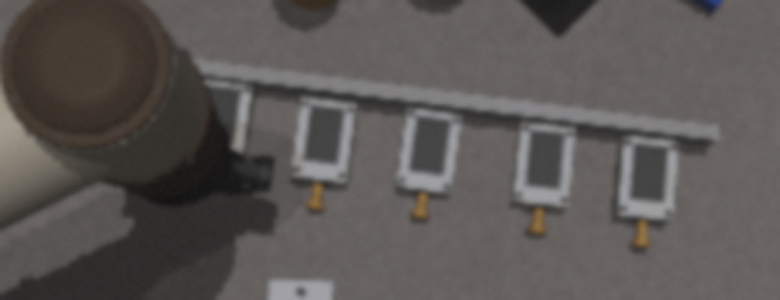

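Four untouched pumps are visible with their plungers out, at crop (317,197), (421,205), (538,220) and (641,234). Pump 2's plunger moved freely to u=578.

>>> arm_command(steps=[0.002,0,0,0,0.002,0,0,0,0.002,0,0,0,0.002,0,0,0,0.002,0,0,0])

```text
clock: 9.32
position: [598.9, 142.0, 6.0]
ee_rot: [0.999, -0.046, -0.005, 0.001]
contact_force: [-17.2, 8.3, 10.6]
gripper_width: 0.1
grasp_force: 9.3
```

>>> arm_command(steps=[-0.012,0,0,0,-0.025,0,0,0,0,0.021,0,0,0,0.03,0,0,0,0.023,0,0,0,0.01,0,0,0,0,0,0,0.005,0,0,0,0.004,0,0,0,0.003,0,0,0,0.003,0,0,0,0.003,0,0,0,0.003,0,0,0,0.003,0,0,0,0.003,0,0,0,0,0,0,0])

```text
clock: 11.32
position: [581.9, 59.2, 5.8]
ee_rot: [0.999, -0.046, -0.005, 0.001]
contact_force: [-12.5, 5.4, 7.9]
gripper_width: 0.1
grasp_force: 6.4
```

```bash
python3 - <<'E'
from h import *
print(uv([[598.1,142.0]]))
plan(*read_state()["position"],A);print(read_state()["contact_force"])
E
```

```text
[[581.73636939 198.67160475]]
clock 11.3 pos [581.9  59.2   5.8] uv [573.6 114.7] yaw -5.27 tilt [-0.01  -0.001 -1.   ]
roll 0.004  tx 0.0 ty -0.0 tz 0.0
[-12.4516326    5.37533528   7.90148669]
```

>>> arm_command(steps=[0.002,0,0,0,0.002,0,0,0,0.001,0,0,0])

```text
clock: 11.7
position: [582.0, 58.8, 5.5]
ee_rot: [0.999, -0.046, -0.01, 0.002]
contact_force: [-24.0, 11.2, 17.5]
gripper_width: -0.1
grasp_force: 12.7
```

>>> arm_command(steps=[-0.012,0,0,0,-0.02,0,0,0,0,0.021,0,0,0,0.03,0,0,0,0.023,0,0,0,0.01,0,0,0,0,0,0,0.005,0,0,0,0.004,0,0,0,0.003,0,0,0,0.003,0,0,0,0.003,0,0,0,0.003,0,0,0,0.003,0,0,0,0.003,0,0,0,0,0,0,0])

```text
clock: 13.7
position: [579.4, -24.5, 6.3]
ee_rot: [0.999, -0.045, 0.0, -0.0]
contact_force: [-0.8, -0.7, -1.2]
gripper_width: 0.3
grasp_force: 0.5
```

```bash
python3 - <<'E'
from h import *
plan(*read_state()["position"],A);print(read_state()["contact_force"])
E
```

```text
clock 13.7 pos [579.4 -24.5   6.3] uv [579.   31.2] yaw -5.21 tilt [ 0.001 -0.    -1.   ]
roll 0.005  tx 0.0 ty -0.0 tz 0.0
[-0.84760986 -0.72825286 -1.17272242]
```

Pump 3 sticks. Pump 4 moves freely, so I push it home and go on to pump 5 at v=-63.5.

>>> arm_command(steps=[0.002,0,0,0,0.002,0,0,0,0.002,0,0,0,0.002,0,0,0,0.001,0,0,0])

```text
clock: 14.32
position: [582.9, -25.3, 5.9]
ee_rot: [0.999, -0.046, -0.005, 0.001]
contact_force: [-12.5, 5.0, 9.0]
gripper_width: -0.4
grasp_force: 6.7
```

>>> arm_command(steps=[-0.012,0,0,0,-0.025,0,0,0,0,0.021,0,0,0,0.03,0,0,0,0.03,0,0,0,0.013,0,0,0,0,0,0,0.005,0,0,0,0.004,0,0,0,0.003,0,0,0,0.003,0,0,0,0.003,0,0,0,0.003,0,0,0,0.003,0,0,0,0.003,0,0,0,0,0,0,0])

```text
clock: 16.32
position: [569.9, -117.9, 6.2]
ee_rot: [0.999, -0.045, 0.0, 0.0]
contact_force: [0.7, 0.3, -0.2]
gripper_width: 0.3
grasp_force: 0.5
```

```bash
python3 - <<'E'
from h import *
plan(*read_state()["position"],A);print(read_state()["contact_force"])
E
```

```text
clock 16.3 pos [ 569.9 -117.9    6.2] uv [578.6 -62.8] yaw -5.20 tilt [ 0.001 -0.    -1.   ]
roll 0.005  tx 0.0 ty -0.0 tz 0.0
[ 0.74798366  0.28156389 -0.16934502]
```

>>> arm_command(steps=[0.002,0,0,0,0.002,0,0,0,0.002,0,0,0,0.002,0,0,0,0.001,0,0,0])

```text
clock: 16.95
position: [573.5, -118.5, 5.8]
ee_rot: [0.999, -0.046, -0.005, 0.0]
contact_force: [-11.6, 6.0, 8.1]
gripper_width: -0.0
grasp_force: 6.1
```

>>> arm_command(steps=[-0.012,0,0,0,-0.025,0,0,0,0,0.021,0,0,0,0.03,0,0,0,0.024,0,0,0,0.01,0,0,0,0,0,0,0.005,0,0,0,0.004,0,0,0,0.003,0,0,0,0.003,0,0,0,0.003,0,0,0,0.003,0,0,0,0.003,0,0,0,0.003,0,0,0,0,0,0,0])

```text
clock: 18.95
position: [552.5, -201.7, 5.3]
ee_rot: [0.999, -0.046, -0.009, -0.001]
contact_force: [-14.5, 3.8, 10.8]
gripper_width: 0.1
grasp_force: 7.7
```

```bash
python3 - <<'E'
from h import *
plan(*read_state()["position"],A);print(read_state()["contact_force"])
E
```

```text
clock 18.9 pos [ 552.5 -201.7    5.3] uv [ 569.3 -147.9] yaw -5.32 tilt [-0.018  0.003 -1.   ]
roll 0.003  tx 0.0 ty -0.0 tz 0.0
[-14.54835003   3.7627236   10.76160717]
```

Pump 6 sticks as well, which makes four sound and two stuck. Next I lift and measure.

>>> arm_command(steps=[0.001,0,0,0,0.001,0,0,0,0.001,0,0,0,-0.015,0,0,0,-0.02,0,-0.01,0,-0.03,0,-0.04,0,-0.04,0,-0.05,0,-0.04,0,-0.04,0,-0.04,0,0,0,0,0,0,0], grip=0.062)

```text
clock: 20.2
position: [378.8, -185.9, 146.1]
ee_rot: [0.999, -0.046, 0.002, -0.0]
contact_force: [0.7, -0.7, -0.1]
gripper_width: 61.9
grasp_force: 0.0
```

```bash
python3 - <<'E'
from h import *
plan(*read_state()["position"],A);print(read_state()["gripper_width"])
for n in("top","side"):
    im=get_image(n)[:,:,::-1].copy();cv2.imwrite(f"pics/{n}4.png",im)
    for thr in (100,115,130):
        print(n,thr)
        for r in rects(n,20,im,thr=thr):
            if r[1][0]>350 and 40<r[2][0]<60 and r[2][1]<75: print(*r,uv(r[1]).round(1)[0])
    if n=="top":
        print(rects(n,12,im,thr=115)[:3])
        hsv=cv2.cvtColor(im,cv2.COLOR_BGR2HSV);m=cv2.inRange(hsv,(8,110,50),(28,255,255))
        for c in cv2.findContours(m,cv2.RETR_EXTERNAL,cv2.CHAIN_APPROX_NONE)[0]:
            if cv2.contourArea(c)>6:
                w=uv(cast("top",c[:,0],10));print(c[:,0].mean(0).round(),w.min(0).round(1),w.max(0).round(1))
        m=(cv2.inRange(im,(0,0,0),(58,58,58)));m[:215]=0;m[290:]=0;m[:,:110]=0;m[:,225:]=0
        m=cv2.morphologyEx(m,cv2.MORPH_CLOSE,np.ones((5,5)));print("tray",rects(n,22,im,mask=m,amax=9000))
cv2.imwrite("pics/c4.png",cv2.resize(cv2.imread("pics/top4.png")[120:300,110:470],None,fx=2.2,fy=2.2,interpolation=cv2.INTER_CUBIC))
E
```

```text
clock 20.2 pos [ 378.8 -185.9  146.1] uv [ 394.9 -148.7] yaw -5.24 tilt [ 0.003  0.    -1.   ]
roll 0.005  tx 0.0 ty -0.0 tz 0.0
61.93887906412147
top 100
[442. 260.] [ 419.6 -312.4] [48.  66.6] 91.6 [ 447.6 -270.7]
[279. 228.] [485.   66.4] [53.6 72. ] 1.6 [476.4 112.6]
[392. 180.] [ 607.5 -194.6] [45.8 64.1] 157.2 [ 623.4 -135.5]
[361. 174.] [ 619.2 -123.1] [45.3 63.9] 175.9 [628.1 -63.2]
[323. 169.] [628.4 -30.9] [45.7 63.6] 174.6 [628.5  29.5]
[287. 164.] [636.7  53.5] [45.7 63.6] 174.6 [628.6 114.3]
[252. 160.] [644.  137.5] [45.7 62.8] 175.4 [627.9 198.6]
[217. 156.] [652.6 221.2] [46.5 63.9] 173.6 [628.4 282.7]
top 115
[441. 260.] [ 418.4 -311.9] [45.8 63.3] 91.6 [ 446.4 -270.4]
[279. 228.] [484.1  66.7] [50.5 70. ] 0.2 [475.5 112.8]
[390. 181.] [ 604.5 -193.4] [43.4 55.4] 157.6 [ 620.3 -134.6]
[361. 176.] [ 615.6 -123.3] [43.4 56. ] 176.6 [624.6 -63.7]
[322. 171.] [624.3 -30.3] [44.2 54.8] 174.4 [624.3  29.7]
[287. 166.] [633.2  53.8] [44.2 56.2] 175.1 [625.1 114.2]
[252. 162.] [640.6 137.6] [44.1 55.5] 175.4 [624.5 198.4]
[217. 158.] [648.4 221.2] [43.5 54.2] 173.6 [624.2 28
[... 729 characters left out ...]
3.1 637.9] [141.9 647.1]
[ 21. 326.] [182.9 653.5] [190.3 662.8]
[ 20. 302.] [231.7 667.8] [239.2 677.1]
[245. 282.] [337.1 165.3] [346.6 182. ]
[384. 196.] [ 577.2 -127.3] [ 589.9 -117.3]
[286. 181.] [583.7 110.6] [593.7 118.4]
[621. 167.] [ 722.1 -704.2] [ 730.3 -689.3]
[282. 103.] [748.6 121.7] [811.8 179.6]
[427.  92.] [ 848.7 -212.3] [ 865.  -200.3]
tray [(array([167., 251.]), array([424.5, 319.2]), array([110.2, 202.7]), 95.7)]
side 100
side 115
side 130
[337. 250.] [ 604.3 -194.7] [46.4 56.2] 158.0 [ 620.2 -135.9]
[336. 234.] [ 618.2 -124.5] [48.1 61.1] 176.4 [627.3 -64.7]
[332. 215.] [625.8 -31.1] [46.9 59. ] 168.9 [625.9  29. ]
[276. 204.] [483.7  53.9] [54.4 72. ] 1.1 [476.3 100. ]
```

View pics/c4.png

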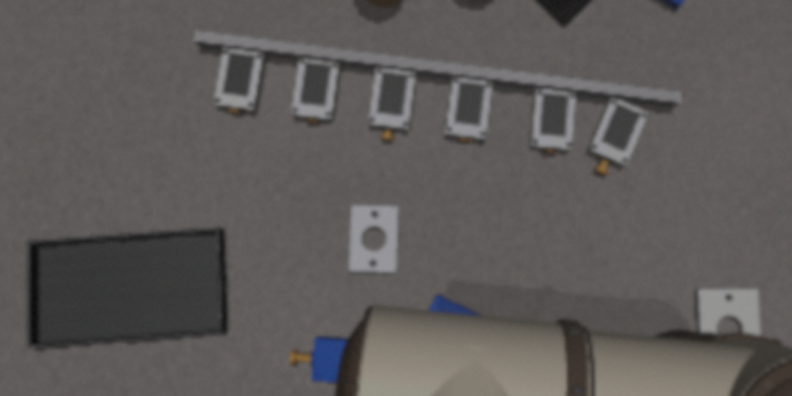

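Pump 6 at crop (620,130) is now turned about 17°, because the fingers began to open while still touching it. The others are square to the bar. Pump 3's head at (387,134) and pump 6's at (602,168) still protrude. I check pump 6's exposed plunger length and pump 3's in the image.

```bash
python3 - <<'E'
from h import *
im=cv2.imread("pics/top4.png");hsv=cv2.cvtColor(im,cv2.COLOR_BGR2HSV);m=cv2.inRange(hsv,(8,110,50),(28,255,255))
for name,c,yaw,hp in(("6",(607.0,-194.4),-22.5,(384,196)),("3",(636.7,53.5),-5.4,(286,181))):
    a=np.radians(yaw);d=np.array([np.cos(a),np.sin(a)])
    for k in cv2.findContours(m,cv2.RETR_EXTERNAL,cv2.CHAIN_APPROX_NONE)[0]:
        if np.hypot(*(k[:,0].mean(0)-hp))<4:
            w=cast("top",k[:,0],10)-np.array(c);print(name,(w@d).min(),(w@d).max(),"lat",(w@[-d[1],d[0]]).mean())
c=np.array([607.0,-194.4])
plan(c[0],c[1],60,np.radians(-22.5))
E
```

```text
6 -47.36215077815094 -34.22834522587476 lat -0.039638750424888985
3 -44.91918649000877 -34.97912332203895 lat 0.011594884076943762
clock 20.3 pos [ 381.5 -186.3  145.9] uv [ 397.6 -148.8] yaw -5.19 tilt [ 0.003 -0.001 -1.   ]
roll 0.302  tx 211.4 ty -78.7 tz 85.9
```

Pump 6's face is about 48 mm from its centre, so it travelled about 8 mm and jammed under 14 N. Pump 3 is at 44–45 mm. Both stick. I grasp pump 6 first.

>>> arm_command(steps=[0,0,0,0.151,0,0,0,0.151,0.03,-0.01,0.005,0,0.045,-0.017,0.02,0,0.045,-0.018,0.02,0,0.045,-0.017,0.02,0,0.03,-0.012,0.02,0,0.0165,-0.0045,0.015,0,0,0,0.02,0,0,0,0.015,0,0,0,0.006,0,0,0,0,0])

```text
clock: 21.8
position: [605.9, -194.5, 3.8]
ee_rot: [0.981, -0.195, -0.0, 0.0]
contact_force: [-0.2, 1.3, -0.7]
gripper_width: 61.9
grasp_force: 0.0
```

```bash
python3 - <<'E'
from h import *
plan(607.3,-194.5,3,np.radians(-22.5));print(read_state()["contact_force"])
E
```

```text
clock 21.8 pos [ 605.9 -194.5    3.8] uv [ 621.8 -135.6] yaw -22.50 tilt [-0. -0. -1.]
roll 0.000  tx 1.3 ty -0.5 tz 0.8
[-0.18414906  1.34568934 -0.67524408]
```

>>> arm_command(steps=[0.001,0,0.0005,0,0,0,0,0,0,0,0,0,0,0,0,0,0,0,-0.01,0,0,0,-0.03,0,0,0,-0.04,0,0,0,-0.03,0,0,0,0,0], grip=0.02)

```text
clock: 22.92
position: [608.3, -194.9, 116.3]
ee_rot: [0.981, -0.195, 0.003, -0.0]
contact_force: [-0.1, -0.2, -2.7]
gripper_width: 42.3
grasp_force: 61.5
```

```bash
python3 - <<'E'
from h import *
plan(425,365.5,60,np.radians(5.7));s=read_state();print(s["contact_force"],s["gripper_width"],s["grasp_force"])
E
```

```text
clock 22.9 pos [ 608.3 -194.9  116.3] uv [ 624.2 -135.7] yaw -22.50 tilt [ 0.006 -0.    -1.   ]
roll -0.492  tx -126.8 ty -575.9 tz 56.3
[-0.13050244 -0.166406   -2.74700006] 42.28999944855554 61.47440314292908
```

>>> arm_command(steps=[0,0,0,-0.164,0,0,0,-0.164,0,0,0,-0.164,-0.004,-0.02,0,0,-0.008,-0.035,0,0,-0.0095,-0.043,0,0,-0.0095,-0.043,0,0,-0.0095,-0.043,0,0,-0.0095,-0.043,0,0,-0.0095,-0.043,0,0,-0.0095,-0.043,0,0,-0.0095,-0.043,0,0,-0.0095,-0.043,0,0,-0.0095,-0.043,0,0,-0.0095,-0.043,0,0,-0.0095,-0.043,0,0,-0.007,-0.03,0,0,-0.004,-0.018,0,0,0,0,0,0])

```text
clock: 25.3
position: [421.9, 366.2, 112.9]
ee_rot: [0.999, 0.05, -0.0, 0.0]
contact_force: [-0.4, 0.2, -2.3]
gripper_width: 42.5
grasp_force: 61.5
```

```bash
python3 - <<'E'
from h import *
plan(425,365.5,8,np.radians(5.7));s=read_state();print(s["contact_force"],s["gripper_width"],s["grasp_force"])
E
```

```text
clock 25.3 pos [421.9 366.2 112.9] uv [384.8 405. ] yaw 5.73 tilt [-0.001 -0.001 -1.   ]
roll 0.000  tx 3.0 ty 1.0 tz 104.9
[-0.44457376  0.19977638 -2.29073047] 42.485989461713444 61.470158100128174
```

>>> arm_command(steps=[0.003,0.001,0.02,0,0,0,0.035,0,0,0,0.025,0,0,0,0.014,0,0,0,0.006,0,0,0,0.0045,0,0,0,0,0])

```text
clock: 26.18
position: [426.1, 365.2, 9.5]
ee_rot: [0.999, 0.05, 0.0, -0.0]
contact_force: [0.3, 0.2, -2.2]
gripper_width: 42.4
grasp_force: 61.4
```

>>> arm_command(steps=[0,0,0,0,0,0,0,0,0,0,-0.01,0,0,0,-0.03,0,0,0,-0.04,0,0,0,-0.03,0,0,0,0,0], grip=0.062)

```text
clock: 27.05
position: [427.1, 366.6, 122.9]
ee_rot: [0.999, 0.05, 0.002, -0.003]
contact_force: [-0.4, 1.0, 0.5]
gripper_width: 62.1
grasp_force: 0.0
```

```bash
python3 - <<'E'
from h import *
c=629*np.array([np.cos(A),np.sin(A)])+114.3*np.array([-np.sin(A),np.cos(A)]);print(c)
plan(c[0],c[1],3,A);s=read_state();print(s["contact_force"],s["gripper_width"],s["grasp_force"])
E
```

```text
[637.05937829  53.48680714]
clock 27.1 pos [427.1 366.6 122.9] uv [390.  405.9] yaw 5.71 tilt [ 0.005  0.006 -1.   ]
roll 0.196  tx 239.0 ty 291.6 tz 119.9
[-0.38646592  0.98811374  0.52437941] 62.12621846712415 0.0
```

>>> arm_command(steps=[0,0,0,0.098,0,0,0,0.098,0.015,0.0185,0,0,0.025,0.031,0,0,0.03,0.0365,0,0,0.03,0.0365,0,0,0.03,0.0365,0,0,0.03,0.0365,0.005,0,0.03,0.0365,0.01,0,0.026,0.032,0.02,0,0.015,0.018,0.025,0,0.008,0.0095,0.02,0,0,0,0.02,0,0,0,0.01,0,0,0,0.006,0,0,0,0,0])

```text
clock: 29.05
position: [635.6, 52.2, 3.2]
ee_rot: [0.999, -0.048, 0.0, 0.0]
contact_force: [-0.1, 0.4, -0.4]
gripper_width: 62.1
grasp_force: 0.0
```

```bash
python3 - <<'E'
from h import *
plan(637.1,53.5,3,A);print(read_state()["contact_force"])
E
```

```text
clock 29.1 pos [635.6  52.2   3.2] uv [627.7 112.9] yaw -5.50 tilt [ 0. -0. -1.]
roll -0.000  tx 1.4 ty -1.4 tz 0.2
[-0.14565554  0.43720996 -0.43164657]
```

Then to tray slot B at (434,274).

>>> arm_command(steps=[0.001,-0.001,0,0,0,0,0,0,0,0,0,0,0,0,0,0,0,0,-0.01,0,0,0,-0.03,0,0,0,-0.04,0,0,0,-0.03,0,0,0,0,0], grip=0.02)

```text
clock: 30.18
position: [638.4, 53.1, 116.1]
ee_rot: [0.999, -0.048, 0.003, -0.001]
contact_force: [0.4, 0.6, -2.9]
gripper_width: 42.3
grasp_force: 62.4
```

```bash
python3 - <<'E'
from h import *
plan(434,273,8,np.radians(5.7));s=read_state();print(s["contact_force"],s["gripper_width"],s["grasp_force"])
E
```

```text
clock 30.2 pos [638.4  53.1 116.1] uv [630.4 114.1] yaw -5.54 tilt [ 0.006  0.002 -1.   ]
roll -0.196  tx -181.5 ty -239.1 tz 108.1
[ 0.39542327  0.59415108 -2.89814604] 42.276758751824055 62.424505949020386
```

>>> arm_command(steps=[0,0,0,-0.098,0,0,0,-0.098,-0.013,-0.017,0,0,-0.025,-0.033,0,0,-0.03,-0.0395,0,0,-0.03,-0.0395,0,0,-0.03,-0.0395,0,0,-0.027,-0.036,0,0,-0.017,-0.023,0,0,-0.0085,-0.0115,0.005,0,0,0,0.02,0,0,0,0.03,0,0,0,0.025,0,0,0,0.014,0,0,0,0.006,0,0,0,0.005,0,0,0,0,0])

```text
clock: 32.3
position: [433.6, 272.8, 8.4]
ee_rot: [0.999, 0.05, 0.0, -0.0]
contact_force: [0.6, 0.1, -1.8]
gripper_width: 42.1
grasp_force: 62.3
```

```bash
python3 - <<'E'
from h import *
plan(434,273,8,np.radians(5.7));s=read_state();print(s["contact_force"],s["gripper_width"],s["grasp_force"])
E
```

```text
clock 32.3 pos [433.6 272.8   8.4] uv [405.5 313.1] yaw 5.68 tilt [ 0.  0. -1.]
roll -0.000  tx 0.4 ty -0.2 tz 0.4
[ 0.5689961   0.13697883 -1.76820828] 42.082110719552624 62.297987937927246
```

>>> arm_command(steps=[0,0,0,0,0,0,0,0,0,0,-0.01,0,0,0,-0.03,0,0,0,-0.04,0,0,0,-0.03,0,0,0,0,0], grip=0.062)

```text
clock: 33.17
position: [434.8, 274.0, 121.6]
ee_rot: [0.999, 0.05, 0.003, -0.003]
contact_force: [0.2, 0.2, -0.4]
gripper_width: 62.0
grasp_force: 0.0
```

```bash
python3 - <<'E'
from h import *
def w(u,v): return u*np.array([np.cos(A),np.sin(A)])+v*np.array([-np.sin(A),np.cos(A)])
for v in(282.5,198.5,29.5,-63.3): print(w(629,v).round(1))
c=w(629,282.5);plan(c[0],c[1],3,A)
im=get_image("top")[:,:,::-1];cv2.imwrite("pics/top5.png",im)
im=get_image("side")[:,:,::-1];cv2.imwrite("pics/side5.png",im)
for n in("top","side"):
    im=cv2.imread(f"pics/{n}5.png");g=cv2.cvtColor(im,cv2.COLOR_BGR2GRAY)
    for thr in(110,125,140):print(n,[r for r in rects(n,12,im,thr=thr) if abs(r[1][0]-400)<25 and abs(r[1][1]+314)<25])
    x0,y0=(425,245) if n=="top" else (230,280)
    sub=g[y0:y0+50,x0:x0+60]
    m=np.zeros_like(g);m[y0:y0+50,x0:x0+60]=(sub<110)*255
    for c in cv2.findContours(m,cv2.RETR_CCOMP,cv2.CHAIN_APPROX_NONE)[0]:
        if 15<cv2.contourArea(c)<300: print("bore",cast(n,[c[:,0].mean(0)],12),cv2.contourArea(c),c[:,0].mean(0))
E
```

```text
[653.2 220.9]
[645.1 137.3]
[628.9 -30.9]
[ 620.  -123.3]
clock 33.2 pos [434.8 274.  121.6] uv [406.5 314.4] yaw 5.71 tilt [ 0.005  0.005 -1.   ]
roll 0.196  tx 222.5 ty 31.9 tz 118.6
top [(array([442., 269.]), array([ 399.9, -315.1]), array([66. , 82.7]), 1.5)]
top [(array([442., 269.]), array([ 399.9, -315.1]), array([63.5, 82.7]), 1.5)]
top [(array([441., 270.]), array([ 399.8, -314.6]), array([60.4, 78.1]), 1.5)]
bore [[ 399.9819863  -315.51355983]] 79.5 [441.72413793 268.82758621]
side []
side [(array([257., 296.]), array([ 400.2, -310.7]), array([76.4, 87.5]), 1.4)]
side [(array([257., 297.]), array([ 399.6, -314.9]), array([65.4, 85.3]), 1.2)]
bore [[ 392.02631581 -352.85533342]] 96.0 [254.64 309.28]
bore [[ 399.57887022 -313.58180972]] 21.5 [256.81481481 296.2962963 ]
```

>>> arm_command(steps=[0,0,0,0.098,0,0,0,0.098,0.015,0.002,0,0,0.03,0.004,0,0,0.04,0.006,0,0,0.04,0.006,0,0,0.04,0.006,0.01,0,0.033,0.004,0.02,0,0.017,0.002,0.025,0,0.0075,0.001,0.025,0,0,0,0.02,0,0,0,0.012,0,0,0,0.0065,0,0,0,0,0])

```text
clock: 35.02
position: [651.8, 220.5, -0.2]
ee_rot: [0.999, -0.048, 0.0, -0.0]
contact_force: [-0.7, 0.4, 0.6]
gripper_width: 62.0
grasp_force: 0.0
```

```bash
python3 - <<'E'
from h import *
plan(653.2,220.9,3,A);print(read_state()["contact_force"])
E
```

```text
clock 35.0 pos [ 6.518e+02  2.205e+02 -2.000e-01] uv [627.7 282. ] yaw -5.50 tilt [ 0.  0. -1.]
roll -0.000  tx 1.3 ty -0.5 tz -3.2
[-0.65194791  0.40661329  0.59419364]
```

>>> arm_command(steps=[0.001,0,-0.003,0,0,0,0,0,0,0,0,0])

```text
clock: 35.4
position: [653.1, 220.3, 3.3]
ee_rot: [0.999, -0.048, 0.0, -0.0]
contact_force: [-0.7, -0.5, -0.5]
gripper_width: 62.1
grasp_force: 0.0
```

>>> arm_command(steps=[0,0,0,0,0,0,0,0,0,0,0,0], grip=0.02)

```text
clock: 35.78
position: [653.1, 220.2, 3.2]
ee_rot: [0.999, -0.048, 0.0, -0.0]
contact_force: [-1.0, -1.0, 3.7]
gripper_width: 42.5
grasp_force: 63.8
```

>>> arm_command(steps=[0,0,-0.01,0,0,0,-0.03,0,0,0,-0.04,0,0,0,-0.03,0,0,0,0,0])

```text
clock: 36.4
position: [654.2, 221.0, 115.4]
ee_rot: [0.999, -0.048, 0.002, -0.002]
contact_force: [1.1, 0.4, -3.0]
gripper_width: 42.3
grasp_force: 63.3
```

```bash
python3 - <<'E'
from h import *
plan(400,-314.5,15,np.radians(1.5));s=read_state();print(s["contact_force"],s["gripper_width"],s["grasp_force"])
E
```

```text
clock 36.4 pos [654.2 221.  115.4] uv [630.  282.7] yaw -5.54 tilt [ 0.005  0.003 -1.   ]
roll -0.123  tx -268.1 ty 528.6 tz 100.4
[ 1.08420154  0.3731232  -2.99051596] 42.29797898986816 63.26455235481262
```

>>> arm_command(steps=[0,0,0,-0.123,-0.01,0.02,0,0,-0.018,0.035,0,0,-0.021,0.0415,0,0,-0.021,0.0415,0,0,-0.021,0.0415,0,0,-0.021,0.0415,0,0,-0.021,0.0415,0,0,-0.021,0.0415,0,0,-0.021,0.0415,0,0,-0.021,0.0415,0,0,-0.021,0.0415,0,0,-0.021,0.0415,0,0,-0.016,0.031,0,0,-0.01,0.019,0,0,-0.004,0.008,0,0,0,0,0,0])

```text
clock: 38.52
position: [398.2, -314.5, 111.7]
ee_rot: [1.0, 0.013, -0.001, -0.0]
contact_force: [0.3, 0.4, -2.1]
gripper_width: 42.6
grasp_force: 63.1
```

```bash
python3 - <<'E'
from h import *
plan(400,-314.5,15.5,np.radians(1.5));s=read_state();print(s["contact_force"],s["gripper_width"],s["grasp_force"])
E
```

```text
clock 38.5 pos [ 398.2 -314.5  111.7] uv [ 426.5 -274.9] yaw 1.44 tilt [-0.002  0.001 -1.   ]
roll -0.001  tx 1.8 ty 0.1 tz 96.2
[ 0.34339821  0.42674642 -2.13128409] 42.63966118986428 63.140151500701904
```

>>> arm_command(steps=[0.0015,0,0.02,0,0,0,0.03,0,0,0,0.022,0,0,0,0.012,0,0,0,0.006,0,0,0,0.004,0,0,0,0,0,0,0,0,0])

```text
clock: 39.52
position: [400.7, -314.8, 19.2]
ee_rot: [1.0, 0.013, 0.001, 0.0]
contact_force: [0.1, -1.1, -2.4]
gripper_width: 42.7
grasp_force: 63.1
```

```bash
python3 - <<'E'
from h import *
plan(400,-314.5,15.2,np.radians(1.5));s=read_state();print(s["contact_force"],s["gripper_width"],s["grasp_force"])
E
```

```text
clock 39.5 pos [ 400.7 -314.8   19.2] uv [ 429. -275.] yaw 1.50 tilt [ 0.001 -0.    -1.   ]
roll -0.000  tx -0.7 ty -0.3 tz 4.0
[ 0.11926838 -1.10754595 -2.36232432] 42.653911382288705 63.12946915626526
```

>>> arm_command(steps=[-0.0005,0,0.002,0,0,0,0.0015,0,0,0,0,0,0,0,0,0])

```text
clock: 40.02
position: [399.8, -314.7, 15.2]
ee_rot: [1.0, 0.013, -0.0, 0.0]
contact_force: [-0.6, -0.6, -0.9]
gripper_width: 42.3
grasp_force: 63.2
```

>>> arm_command(steps=[0,0,0,0,0,0,0,0,0,0,0,0], grip=0.062)

```text
clock: 40.4
position: [400.0, -314.7, 15.3]
ee_rot: [1.0, 0.013, 0.0, 0.0]
contact_force: [0.2, -0.5, -1.1]
gripper_width: 62.3
grasp_force: 0.0
```

>>> arm_command(steps=[0,0,-0.02,0,0,0,-0.04,0,0.01,0,-0.04,0,0.03,-0.01,0,0,0.045,-0.04,0,0,0.045,-0.04,0,0,0.04,-0.04,0,0,0,0,0,0])

```text
clock: 41.4
position: [569.0, -177.5, 114.9]
ee_rot: [1.0, 0.015, 0.001, 0.0]
contact_force: [-1.2, -0.7, -0.4]
gripper_width: 62.0
grasp_force: 0.0
```

```bash
python3 - <<'E'
from h import *
plan(620,-123.3,3,A)
for n in("top","side"):
    im=get_image(n)[:,:,::-1].copy();cv2.imwrite(f"pics/{n}6.png",im)
    for thr in(115,130):
      for r in rects(n,32,im,thr=thr):
        if abs(r[1][0]-400)<30 and abs(r[1][1]+314)<40: print(n,thr,*r)
a=cv2.imread("pics/top6.png")[225:315,400:490];b=cv2.imread("pics/side6.png")[255:345,210:300]
cv2.imwrite("pics/c6.png",cv2.resize(np.hstack([a,b]),None,fx=4,fy=4,interpolation=cv2.INTER_CUBIC))
E
```

```text
clock 41.4 pos [ 569.  -177.5  114.9] uv [ 583.4 -122.2] yaw 1.78 tilt [ 0.001 -0.    -1.   ]
roll 0.127  tx 45.5 ty -58.8 tz 111.9
top 115 [440. 270.] [ 401.1 -307.9] [62.9 80.8] 1.5
top 130 [440. 269.] [ 401.1 -307.8] [59.5 76.3] 1.5
side 130 [268. 297.] [ 414.5 -344.5] [ 68.7 118.2] 34.9
side 130 [252. 289.] [ 391.  -307.4] [60.8 68.7] 1.9
```

View pics/c6.png

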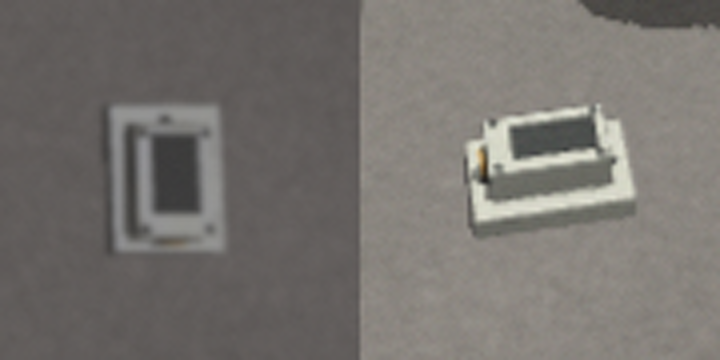

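The pump sits on the flange in both halves of the crop, at about (176,173) and (552,140), and looks nearly centred and square. I measure it using its dark top panel, with a row pump as reference.

```bash
cat >> h.py <<'E'
def panel(n,im,win,z,thr=None,amin=40,amax=600):
    g=cv2.resize(cv2.cvtColor(im,cv2.COLOR_BGR2GRAY),None,fx=4,fy=4,interpolation=cv2.INTER_CUBIC)
    x0,y0,x1,y1=[4*v for v in win];s=g[y0:y1,x0:x1];o=[]
    for c in cv2.findContours((s<(thr or 75)).astype(np.uint8),cv2.RETR_EXTERNAL,cv2.CHAIN_APPROX_NONE)[0]:
        a=cv2.contourArea(c)/16
        if amin<a<amax:
            w=cast(n,(c[:,0]+[x0,y0]+.5)/4-.5,z);r=cv2.minAreaRect(w.astype(np.float32))
            M=cv2.moments(c);cc=cast(n,[((M["m10"]/M["m00"]+x0+.5)/4-.5,(M["m01"]/M["m00"]+y0+.5)/4-.5)],z)[0]
            o.append((cc.round(1),np.round(r[0],1),np.round(r[1],1),round(r[2],1)))
    return o
E
python3 - <<'E'
from h import *
T=cv2.imread("pics/top6.png");S=cv2.imread("pics/side6.png")
for t in(85,100):
  print("pile top",panel("top",T,(430,252,458,290),32,t),"side",panel("side",S,(235,277,268,300),32,t,20))
  T4=cv2.imread("pics/top4.png");S4=cv2.imread("pics/side4.png")
  for w in((310,155,336,187),(350,160,373,190)):
    for r in panel("top",T4,w,20,t): print("row top",r,uv(r[1]))
  for w in((320,208,346,222),(322,228,350,242)):
    for r in panel("side",S4,w,20,t,20): print("row side",r,uv(r[1]))
E
```

```text
pile top [(array([ 403.4, -312.3]), array([ 403.5, -312.3]), array([42.6, 24.7]), 1.5), (array([ 397.5, -286.8]), array([ 398.4, -287.2]), array([61.6,  7.4]), 1.6)] side [(array([ 403.3, -313.7]), array([ 403.7, -314. ]), array([41.6, 23. ]), 1.6)]
row top (array([591.4, -26.8]), array([591.1, -26.6]), array([46.7,  9.9]), 84.1) [[590.92818987  30.17688544]]
row top (array([632.8, -31.3]), array([633. , -31.3]), array([24.2, 42.3]), 84.1) [[633.08576562  29.51446034]]
row top (array([ 584.9, -113.9]), array([ 585.5, -114.3]), array([48.8, 19.4]), 64.5) [[593.75964366 -57.65609737]]
row top (array([ 623.4, -123.3]), array([ 623.5, -123.2]), array([24.4, 42.2]), 86.1) [[632.43772639 -62.87298494]]
row side (array([633.6, -32.4]), array([633.7, -31.3]), array([21.9, 40.9]), 81.5) [[633.78254296  29.58155236]]
row side (array([ 624. , -124.5]), array([ 623.9, -124.8]), array([21.9, 42. ]), 87.4) [[632.98923808 -64.42728056]]
pile top [(array([ 403.5, -312.3]), array([ 403.5, -312.3]), array([43.9, 26.8]), 1.3), (array([ 397.3, -287.3]), array([ 398.2, -289. ]), array([63.3, 13. ]), 1.5), (array([ 386. , -327.5]), array([ 397.9, -312.6]), array([63.3, 87.7]), 88.7)] side [(array([ 402.9, -313.5]), array([ 403.4, -313.6]), array([43.1, 24.3]), 1.5)]
row side (array([633.5, -32. ]), array([633.6, -30.9]), array([24.5, 43. ]), 84.0) [[633.64466504  29.97012627]]
row side (array([ 623.7, -124.2]), array([ 623.7, -124.1]), array([23.3, 43.4]), 86.7) [[632.72306681 -63.74967237]]
```

```bash
python3 - <<'E'
from h import *
T=cv2.cvtColor(cv2.imread("pics/top6.png"),cv2.COLOR_BGR2GRAY).astype(int);S=cv2.cvtColor(cv2.imread("pics/side6.png"),cv2.COLOR_BGR2GRAY).astype(int)
print("top cols 422..462",T[262:275,422:463].mean(0).round().astype(int).tolist())
T5=cv2.cvtColor(cv2.imread("pics/top5.png"),cv2.COLOR_BGR2GRAY).astype(int)
print("before",T5[256:262,422:463].mean(0).round().astype(int).tolist())
print("side rows 272..318 at col 257",S[272:319,256:259].mean(1).round().astype(int).tolist())
c=get_calibration("side");K=np.array(c["camera_matrix"]);W=np.linalg.inv(np.array(c["cam_to_world"]))
d=get_calibration("top");K2=np.array(d["camera_matrix"]);W2=np.linalg.inv(np.array(d["cam_to_world"]))
def pr(K,W,p): q=K@(W[:3]@np.r_[p,1]);return (q[:2]/q[2]).round(2)
for nm,y,z in(("base near top",-346,12),("base near bot",-346,0),("pump near bot",-336,12),("pump near top",-336,32),("pump far top",-292,32),("base far top",-282,12)):
    print(nm,"side",pr(K,W,[400,y-.5,z]),"top",pr(K2,W2,[400,y-.5,z]))
print("pump far bot top",pr(K2,W2,[400,-292.5,12]))
E
```

```text
top cols 422..462 [93, 93, 92, 86, 77, 86, 118, 137, 123, 89, 64, 73, 112, 140, 143, 122, 87, 64, 60, 60, 60, 61, 60, 61, 61, 61, 67, 92, 124, 143, 145, 144, 139, 121, 102, 95, 95, 95, 95, 95, 96]
before [99, 98, 95, 82, 75, 102, 135, 151, 153, 154, 154, 154, 154, 154, 154, 154, 153, 151, 146, 144, 148, 152, 153, 154, 153, 153, 153, 154, 154, 153, 153, 151, 137, 116, 102, 100, 100, 100, 99, 100, 100]
side rows 272..318 at col 257 [133, 132, 133, 132, 133, 135, 136, 135, 135, 133, 132, 199, 198, 122, 77, 77, 80, 79, 76, 78, 81, 128, 201, 215, 161, 117, 107, 107, 104, 104, 106, 138, 199, 213, 214, 174, 124, 107, 106, 108, 132, 139, 137, 134, 137, 135, 136]
base near top side [258.24 306.68] top [454.89 269.19]
base near bot side [258.65 311.  ] top [452.92 268.81]
pump near bot side [257.86 303.46] top [450.65 269.07]
pump near top side [257.17 296.17] top [453.97 269.71]
pump far top side [255.58 282.75] top [434.81 269.18]
base far top side [255.91 286.96] top [427.68 268.43]
pump far bot top [431.93 268.55]
```

Both views agree that the pump sits about 2.5 mm too far toward +y relative to the base. The base centre is therefore near (400.6,-317.2) in robot coordinates. I go back and shift it.

```bash
python3 - <<'E'
from h import *
plan(400,-314.7,15.3,np.radians(1.5))
E
```

```text
clock 41.5 pos [ 566.3 -179.6  114.7] uv [ 580.9 -124.5] yaw 1.57 tilt [-0.001  0.    -1.   ]
roll 0.001  tx -169.7 ty 130.7 tz 99.4
```

>>> arm_command(steps=[-0.035,0.025,0,0,-0.045,0.035,0,0,-0.045,0.035,0,0,-0.03,0.025,0,0,-0.012,0.0085,0.02,0,-0.001,0.001,0.03,0,0,0,0.025,0,0,0,0.015,0,0,0,0.006,0,0,0,0.002,0,0,0,0,0])

```text
clock: 42.88
position: [402.3, -314.3, 17.7]
ee_rot: [1.0, 0.013, 0.001, 0.0]
contact_force: [-0.0, 0.1, -0.4]
gripper_width: 62.0
grasp_force: 0.0
```

```bash
python3 - <<'E'
from h import *
plan(400,-314.7,15.3,np.radians(1.5))
E
```

```text
clock 42.9 pos [ 402.3 -314.3   17.7] uv [ 430.6 -274.3] yaw 1.51 tilt [ 0.001 -0.001 -1.   ]
roll 0.000  tx -2.3 ty 0.4 tz 2.4
```

>>> arm_command(steps=[-0.002,0,0.0022,0,0,0,0,0,0,0,0,0])

```text
clock: 43.25
position: [399.9, -314.2, 15.1]
ee_rot: [1.0, 0.013, 0.0, 0.0]
contact_force: [-0.7, -0.7, -1.1]
gripper_width: 62.2
grasp_force: 0.0
```

>>> arm_command(steps=[0,0,0,0,0,0,0,0,0,0,0,0,0,0,-0.002,0,0.0005,0.0025,0,0,0,0,0,0,0,0,0.0015,0,0,0,0,0,0,0,0,0], grip=0.02)

```text
clock: 44.38
position: [400.3, -316.6, 15.4]
ee_rot: [1.0, 0.013, -0.0, -0.0]
contact_force: [-1.0, -0.3, -0.4]
gripper_width: 42.5
grasp_force: 61.4
```

>>> arm_command(steps=[0,0.0005,0,0,0,0,0.0005,0,0,0,0,0])

```text
clock: 44.75
position: [400.3, -317.0, 15.4]
ee_rot: [1.0, 0.013, -0.0, -0.0]
contact_force: [-2.1, 2.8, 4.8]
gripper_width: 42.4
grasp_force: 62.1
```

>>> arm_command(steps=[0,0,0,0,0,0,0,0,0,0,-0.02,0,0,0,-0.04,0,0.01,0,-0.04,0,0.03,-0.01,0,0,0.045,-0.04,0,0,0.045,-0.04,0,0,0.045,-0.04,0,0,0,0,0,0], grip=0.062)

```text
clock: 46.0
position: [575.0, -179.9, 114.5]
ee_rot: [1.0, 0.016, 0.001, 0.0]
contact_force: [-0.2, -1.1, 0.7]
gripper_width: 62.1
grasp_force: 0.0
```

```bash
python3 - <<'E'
from h import *
plan(620,-123.3,3.3,A)
T=get_image("top")[:,:,::-1].copy();S=get_image("side")[:,:,::-1].copy()
print(panel("top",T,(430,252,458,290),32,85)[0],panel("side",S,(235,277,268,300),32,85,20))
print("cover",[r for r in rects("top",12,T,thr=115) if 45<r[2][0]<56 and 65<r[2][1]<75])
print(S[290:315,256:259].mean((1,2)).round().astype(int).tolist())
E
```

```text
clock 46.0 pos [ 575.  -179.9  114.5] uv [ 589.6 -124. ] yaw 1.78 tilt [ 0.002 -0.    -1.   ]
roll 0.127  tx 39.3 ty -60.7 tz 111.2
(array([ 403.8, -314.7]), array([ 403.9, -314.7]), array([43.2, 24.7]), 1.5) [(array([ 403.4, -316.1]), array([ 403.9, -316.4]), array([41.4, 22.7]), 1.3)]
cover []
[79, 78, 76, 78, 158, 206, 210, 145, 108, 107, 103, 103, 104, 108, 162, 201, 212, 172, 121, 105, 105, 106, 130, 138, 134]
```

The pump is now centred: the side view shows a 3.3-row margin against 3.2 expected. The stack target is TCP (400.3,-317.0). Next is pump 5.

>>> arm_command(steps=[0,0,0,0.127,0.015,-0.025,0.02,0,0.018,-0.028,0.03,0,0.004,-0.007,0.03,0,0,0,0.02,0,0,0,0.009,0,0,0,0.002,0,0,0,0,0])

```text
clock: 47.1
position: [615.1, -127.2, 4.8]
ee_rot: [0.999, -0.051, 0.001, 0.0]
contact_force: [-0.4, 0.5, 0.8]
gripper_width: 62.2
grasp_force: 0.0
```

```bash
python3 - <<'E'
from h import *
plan(620,-123.3,3.2,A)
T=get_image("top")[:,:,::-1].copy()
print("cover",[r for r in rects("top",12,T,thr=115) if 45<r[2][0]<60 and 62<r[2][1]<75])
E
```

```text
clock 47.1 pos [ 615.1 -127.2    4.8] uv [624.5 -67.6] yaw -5.81 tilt [ 0.001 -0.    -1.   ]
roll -0.005  tx 4.5 ty -4.3 tz 1.6
cover [(array([306., 133.]), array([708.8,  20.6]), array([51.3, 65.3]), 2.0)]
```

>>> arm_command(steps=[0.004,-0.004,0.0015,-0.005,0,0,0,0,0,0,0,0])

```text
clock: 47.52
position: [619.3, -122.9, 2.6]
ee_rot: [0.999, -0.048, 0.0, -0.0]
contact_force: [0.8, -0.5, -0.5]
gripper_width: 61.9
grasp_force: 0.0
```

>>> arm_command(steps=[0,0,0,0,0,0,0,0,0,0,0,0], grip=0.02)

```text
clock: 47.9
position: [619.4, -123.1, 2.9]
ee_rot: [0.999, -0.048, 0.0, 0.0]
contact_force: [-1.2, 0.3, 3.8]
gripper_width: 42.9
grasp_force: 63.0
```

>>> arm_command(steps=[0,0,-0.01,0,0,0,-0.03,0,0,0,-0.04,0,0,0,-0.03,0,0,0,0,0])

```text
clock: 48.52
position: [620.6, -123.0, 115.2]
ee_rot: [0.999, -0.048, 0.003, -0.0]
contact_force: [0.4, 0.4, -2.9]
gripper_width: 42.4
grasp_force: 62.5
```

```bash
python3 - <<'E'
from h import *
plan(400.3,-317,35.4,np.radians(1.5));s=read_state();print(s["contact_force"],s["gripper_width"],s["grasp_force"])
E
```

```text
clock 48.5 pos [ 620.6 -123.   115.2] uv [629.6 -63. ] yaw -5.49 tilt [ 0.006  0.    -1.   ]
roll -0.122  tx -225.3 ty 188.1 tz 79.8
[ 0.44145863  0.4207731  -2.92280648] 42.411108397231125 62.475539445877075
```

>>> arm_command(steps=[0,0,0,-0.122,-0.014,0.012,0,0,-0.028,0.023,0,0,-0.034,0.0285,0,0,-0.034,0.0285,0,0,-0.034,0.0285,0,0,-0.034,0.0285,0,0,-0.026,0.021,0,0,-0.014,0.0115,0,0,-0.008,0.0065,0,0,0,0,0,0,0,0,0.02,0,0,0,0.025,0,0,0,0.013,0,0,0,0.005,0,0,0,0,0])

```text
clock: 50.52
position: [398.6, -316.9, 49.5]
ee_rot: [1.0, 0.013, 0.0, 0.0]
contact_force: [0.8, -0.2, -2.6]
gripper_width: 42.8
grasp_force: 62.4
```

```bash
python3 - <<'E'
from h import *
plan(399.7,-317,35.1,np.radians(1.5));s=read_state();print(s["contact_force"],s["gripper_width"],s["grasp_force"])
E
```

```text
clock 50.5 pos [ 398.6 -316.9   49.5] uv [ 427.2 -277.2] yaw 1.53 tilt [ 0. -0. -1.]
roll 0.001  tx 1.1 ty 0.1 tz 14.4
[ 0.76083721 -0.15122091 -2.55930625] 42.80674498703725 62.37191677093506
```

>>> arm_command(steps=[0.001,0,0.006,0,0,0,0.004,0,0,0,0.002,0,0,0,0.001,0,0,0,0,0,0,0,0,0])

```text
clock: 51.28
position: [399.2, -316.9, 36.5]
ee_rot: [1.0, 0.013, 0.0, 0.0]
contact_force: [-0.5, 0.1, -1.9]
gripper_width: 42.5
grasp_force: 62.4
```

```bash
python3 - <<'E'
from h import *
plan(399.7,-317,35.1,np.radians(1.5));s=read_state();print(s["contact_force"],s["gripper_width"],s["grasp_force"])
E
```

```text
clock 51.3 pos [ 399.2 -316.9   36.5] uv [ 427.8 -277.2] yaw 1.50 tilt [ 0. -0. -1.]
roll 0.000  tx 0.5 ty 0.1 tz 1.4
[-0.45968788  0.13439607 -1.9399961 ] 42.542537200177385 62.37225294113159
```

>>> arm_command(steps=[0.0005,0,0.0012,0,0,0,0,0,0,0,0,0])

```text
clock: 51.65
position: [399.7, -316.9, 35.2]
ee_rot: [1.0, 0.013, -0.0, 0.0]
contact_force: [-0.3, -0.1, -3.0]
gripper_width: 42.6
grasp_force: 62.4
```

>>> arm_command(steps=[0,0,0,0,0,0,0,0,0,0,-0.02,0,0,0,-0.035,0,0,0,-0.025,0.122,0.011,-0.016,0,0,0.025,-0.0385,0,0,0.0275,-0.042,0,0,0.0275,-0.042,0,0,0.0275,-0.042,0,0,0.0275,-0.042,0,0,0.0275,-0.042,0,0,0.018,-0.027,0.01,0,0.01,-0.015,0.02,0,0,0,0.02,0,0,0,0.02,0,0,0,0.015,0,0,0,0,0], grip=0.062)

```text
clock: 53.9
position: [628.4, -30.8, 28.4]
ee_rot: [0.999, -0.048, -0.002, 0.0]
contact_force: [-0.3, 0.3, -0.0]
gripper_width: 61.8
grasp_force: 0.0
```

```bash
python3 - <<'E'
from h import *
plan(628.9,-30.9,3.2,A)
T=get_image("top")[:,:,::-1].copy();S=get_image("side")[:,:,::-1].copy()
cv2.imwrite("pics/top7.png",T)
print(panel("top",T,(430,252,462,290),52,85),panel("side",S,(230,265,270,296),52,85,20))
print("cover",[r for r in rects("top",12,T,thr=115) if 40<r[2][0]<60 and 62<r[2][1]<75])
E
```

```text
clock 53.9 pos [628.4 -30.8  28.4] uv [628.5  29.5] yaw -5.46 tilt [-0.004 -0.001 -1.   ]
roll 0.001  tx 0.5 ty 0.0 tz 25.2
[(array([ 404.2, -314.5]), array([ 404.1, -314.4]), array([42.2, 24.5]), 1.6), (array([ 399.1, -285.4]), array([ 399.5, -285.1]), array([62.9, 13.4]), 3.2)] [(array([ 404.5, -315.9]), array([ 404.5, -316. ]), array([43.4, 23.6]), 3.2)]
cover [(array([448., 274.]), array([ 391.5, -329. ]), array([44.8, 64.7]), 179.1)]
```

>>> arm_command(steps=[0.0005,0,0.013,0,0,0,0.009,0,0,0,0.003,0,0,0,0,0,0,0,0,0])

```text
clock: 54.62
position: [630.3, -31.1, 5.5]
ee_rot: [0.999, -0.048, 0.0, -0.0]
contact_force: [0.4, -0.5, -0.3]
gripper_width: 61.8
grasp_force: 0.0
```

>>> arm_command(steps=[0,0,0,0,0,0,0,0,0,0,0,0], grip=0.02)

```text
clock: 55.0
position: [630.4, -31.2, 6.0]
ee_rot: [0.999, -0.048, 0.0, 0.0]
contact_force: [-2.4, -0.1, 5.2]
gripper_width: 42.3
grasp_force: 62.7
```

>>> arm_command(steps=[0,0,-0.01,0,0,0,-0.03,0,0,0,-0.04,0,0,0,-0.04,0,0,0,0,0])

```text
clock: 55.62
position: [632.2, -30.7, 128.9]
ee_rot: [0.999, -0.048, 0.004, -0.001]
contact_force: [-0.3, 0.0, -2.5]
gripper_width: 42.4
grasp_force: 62.0
```

```bash
python3 - <<'E'
from h import *
plan(400.3,-317,70,np.radians(1.5));s=read_state();print(s["contact_force"],s["gripper_width"],s["grasp_force"])
E
```

```text
clock 55.6 pos [632.2 -30.7 128.9] uv [632.3  30. ] yaw -5.47 tilt [ 0.008  0.001 -1.   ]
roll -0.122  tx -239.3 ty 280.1 tz 58.9
[-0.34836994  0.02608821 -2.49499208] 42.441441317367236 62.01171398162842
```

>>> arm_command(steps=[0,0,0,-0.122,-0.011,0.013,0,0,-0.023,0.027,0,0,-0.0305,0.036,0,0,-0.0305,0.036,0,0,-0.0305,0.036,0,0,-0.0305,0.036,0,0,-0.0305,0.036,0,0,-0.025,0.03,0,0,-0.015,0.017,0,0,-0.011,0.013,0,0,0,0,0,0,0,0,0.02,0,0,0,0.02,0,0,0,0.01,0,0,0,0.005,0,0,0,0,0])

```text
clock: 57.75
position: [400.3, -317.1, 70.3]
ee_rot: [1.0, 0.013, -0.0, 0.0]
contact_force: [-0.5, 0.1, -2.6]
gripper_width: 42.3
grasp_force: 61.9
```

```bash
python3 - <<'E'
from h import *
plan(401.8,-317,58,np.radians(1.5));s=read_state();print(s["contact_force"],s["gripper_width"],s["grasp_force"])
E
```

```text
clock 57.8 pos [ 400.3 -317.1   70.3] uv [ 428.8 -277.3] yaw 1.52 tilt [-0. -0. -1.]
roll 0.000  tx 1.5 ty -0.1 tz 12.3
[-0.50640793  0.11709587 -2.59246723] 42.26584154026958 61.88292860984802
```

>>> arm_command(steps=[0.0015,0,0.005,0,0,0,0.003,0,0,0,0.002,0,0,0,0.001,0,0,0,0,0,0,0,0,0])

```text
clock: 58.5
position: [401.5, -317.2, 59.3]
ee_rot: [1.0, 0.013, 0.0, 0.0]
contact_force: [0.6, -0.1, -2.5]
gripper_width: 42.6
grasp_force: 61.9
```

```bash
python3 - <<'E'
from h import *
plan(401.8,-317,58,np.radians(1.5));s=read_state();print(s["contact_force"],s["gripper_width"],s["grasp_force"])
E
```

```text
clock 58.5 pos [ 401.5 -317.2   59.3] uv [ 430.1 -277.3] yaw 1.50 tilt [ 0. -0. -1.]
roll 0.000  tx 0.3 ty -0.2 tz 1.3
[ 0.55775438 -0.09361563 -2.5273237 ] 42.612577490179916 61.889541149139404
```

>>> arm_command(steps=[0.0002,0,0.0012,0,0,0,0,0,0,0,0,0])

```text
clock: 58.88
position: [401.8, -317.2, 58.1]
ee_rot: [1.0, 0.013, 0.0, 0.0]
contact_force: [-0.5, -0.2, -2.0]
gripper_width: 42.3
grasp_force: 61.9
```

>>> arm_command(steps=[0,0,0,0,0,0,0,0,0,0,-0.02,0,0,0,-0.03,0,0,0,-0.02,0.122,0.0084,-0.02,0,0,0.015,-0.036,0,0,0.018,-0.043,0,0,0.018,-0.043,0,0,0.018,-0.043,0,0,0.018,-0.043,0,0,0.018,-0.043,0,0,0.018,-0.043,0,0,0.018,-0.043,0,0,0.018,-0.043,0,0,0.015,-0.036,0.01,0,0.0105,-0.024,0.02,0,0.006,-0.015,0.025,0,0,0,0.025,0,0,0,0,0], grip=0.062)

```text
clock: 61.38
position: [643.6, 136.2, 45.7]
ee_rot: [0.999, -0.048, -0.002, 0.001]
contact_force: [-0.7, -0.2, 0.4]
gripper_width: 61.9
grasp_force: 0.0
```

```bash
python3 - <<'E'
from h import *
plan(645.1,137.3,3.2,A)
T=get_image("top")[:,:,::-1].copy();S=get_image("side")[:,:,::-1].copy()
cv2.imwrite("pics/top8.png",T)
print(panel("top",T,(430,250,466,292),72,85),panel("side",S,(225,255,270,288),72,85,20))
print("cover",[r for r in rects("top",12,T,thr=115) if 40<r[2][0]<60 and 62<r[2][1]<75])
E
```

```text
clock 61.4 pos [643.6 136.2  45.7] uv [627.6 197.3] yaw -5.48 tilt [-0.005 -0.002 -1.   ]
roll 0.000  tx 1.4 ty -1.2 tz 42.5
[(array([ 404.1, -314.9]), array([ 404.2, -314.9]), array([41.7, 23.7]), 1.5), (array([ 400.8, -282.6]), array([ 401.6, -283.4]), array([20.5, 65.2]), 89.6)] [(array([ 404.5, -316.4]), array([ 404.6, -316.5]), array([42.6, 23.4]), 1.5)]
cover [(array([279., 228.]), array([484.2,  67.3]), array([52.6, 71.7]), 179.9)]
```

Pump 3 of the pile is aligned, with its panel at (404.1,-314.9). The cover is still at (484,67).

>>> arm_command(steps=[0,-0.001,0.02,0,0,0,0.015,0,0,0,0.006,0,0,0,0.001,0,0,0,0,0,0,0,0,0])

```text
clock: 62.22
position: [645.6, 137.8, 6.7]
ee_rot: [0.999, -0.048, 0.001, -0.0]
contact_force: [1.1, 0.1, -0.3]
gripper_width: 62.2
grasp_force: 0.0
```

>>> arm_command(steps=[0,0,0,0,0,0,0,0,0,0,0,0], grip=0.02)

```text
clock: 62.6
position: [645.4, 137.6, 6.9]
ee_rot: [0.999, -0.048, 0.0, -0.0]
contact_force: [-2.0, -0.9, 5.4]
gripper_width: 42.4
grasp_force: 62.7
```

>>> arm_command(steps=[0,0,-0.01,0,0,0,-0.03,0,0,0,-0.04,0,0,0,-0.045,0,0,0,-0.01,0,0,0,0,0])

```text
clock: 63.35
position: [644.8, 137.7, 140.8]
ee_rot: [0.999, -0.048, -0.0, -0.0]
contact_force: [0.1, -0.6, -2.4]
gripper_width: 42.8
grasp_force: 62.0
```

```bash
python3 - <<'E'
from h import *
plan(400.3,-317,90,np.radians(1.5));s=read_state();print(s["contact_force"],s["gripper_width"],s["grasp_force"])
E
```

```text
clock 63.4 pos [644.8 137.7 140.8] uv [628.6 198.9] yaw -5.51 tilt [-0.     0.001 -1.   ]
roll -0.122  tx -256.3 ty 448.2 tz 50.8
[ 0.14724608 -0.57021717 -2.437426  ] 42.791373632213265 62.02789664268494
```

>>> arm_command(steps=[0,0,0,-0.122,-0.01,0.018,0,0,-0.0195,0.034,0,0,-0.024,0.042,0,0,-0.024,0.042,0,0,-0.024,0.042,0,0,-0.024,0.042,0,0,-0.024,0.042,0,0,-0.024,0.042,0,0,-0.024,0.042,0,0,-0.024,0.042,0,0,-0.017,0.03,0,0,-0.01,0.018,0,0,-0.007,0.012,0,0,0,0,0,0,0,0,0.02,0,0,0,0.014,0,0,0,0.006,0,0,0,0,0,0,0,0,0])

```text
clock: 65.85
position: [402.0, -317.0, 101.5]
ee_rot: [1.0, 0.013, 0.0, 0.0]
contact_force: [-0.3, -0.3, -2.9]
gripper_width: 42.1
grasp_force: 62.0
```

```bash
python3 - <<'E'
from h import *
plan(400.5,-317,78.9,np.radians(1.5));s=read_state();print(s["contact_force"],s["gripper_width"],s["grasp_force"])
E
```

```text
clock 65.8 pos [ 402.  -317.   101.5] uv [ 430.5 -277. ] yaw 1.52 tilt [ 0.001 -0.001 -1.   ]
roll 0.000  tx -1.5 ty -0.1 tz 22.6
[-0.30027508 -0.3421822  -2.91926986] 42.12512102941688 61.989794969558716
```

>>> arm_command(steps=[-0.0015,0,0.01,0,0,0,0.006,0,0,0,0.004,0,0,0,0.0015,0,0,0,0,0,0,0,0,0])

```text
clock: 66.6
position: [400.2, -317.1, 79.7]
ee_rot: [1.0, 0.013, 0.0, 0.0]
contact_force: [0.3, 0.0, -1.4]
gripper_width: 42.0
grasp_force: 62.0
```

```bash
python3 - <<'E'
from h import *
plan(400.5,-317,78.9,np.radians(1.5));s=read_state();print(s["contact_force"],s["gripper_width"],s["grasp_force"])
E
```

```text
clock 66.6 pos [ 400.2 -317.1   79.7] uv [ 428.7 -277.2] yaw 1.50 tilt [ 0. -0. -1.]
roll 0.000  tx 0.3 ty -0.1 tz 0.8
[ 0.25207599  0.04906061 -1.43476852] 42.00872857198478 61.99007034301758
```

>>> arm_command(steps=[0.0003,0,0.0008,0,0,0,0,0,0,0,0,0])

```text
clock: 66.97
position: [400.5, -317.0, 78.9]
ee_rot: [1.0, 0.013, 0.0, 0.0]
contact_force: [0.2, 0.6, -1.2]
gripper_width: 41.9
grasp_force: 62.0
```

>>> arm_command(steps=[0,0,0,0,0,0,0,0,0,0,-0.02,0,0,0,-0.03,0,0,0,-0.02,0,0.005,-0.02,0,0,0.01,-0.04,0,0,0.01,-0.04,0,0,0.01,-0.04,0,0,0.01,-0.03,0,0,0,0,0,0], grip=0.068)

```text
clock: 68.35
position: [441.5, -144.4, 149.1]
ee_rot: [1.0, 0.015, 0.0, 0.0]
contact_force: [0.4, -0.4, 0.1]
gripper_width: 68.2
grasp_force: 0.0
```

```bash
python3 - <<'E'
from h import *
plan(484.2,67.3,60,0)
T=get_image("top")[:,:,::-1].copy();S=get_image("side")[:,:,::-1].copy()
cv2.imwrite("pics/top9.png",T);cv2.imwrite("pics/side9.png",S)
print(panel("top",T,(430,245,470,295),92,85),panel("side",S,(220,245,270,280),92,85,20))
for n,I in(("top",T),("side",S)):
  for t in(115,130):print("cover",n,[r for r in rects(n,12,I,thr=t) if 40<r[2][0]<60 and 62<r[2][1]<78 and r[1][0]<600])
a=T[120:300,110:470];b=S[140:320,200:420]
cv2.imwrite("pics/c9.png",cv2.resize(np.hstack([a,b]),None,fx=1.37,fy=1.37,interpolation=cv2.INTER_CUBIC))
E
```

```text
clock 68.3 pos [ 441.5 -144.4  149.1] uv [ 453.3 -101.4] yaw 1.70 tilt [ 0.001 -0.    -1.   ]
roll 0.030  tx 42.7 ty -211.7 tz 89.1
[] [(array([ 404.4, -316.1]), array([ 404.5, -316. ]), array([42.7, 23.1]), 0.7), (array([ 372.1, -256.3]), array([ 371.7, -258.6]), array([59.8, 96. ]), 78.5)]
cover top [(array([188., 247.]), array([432.9, 278.3]), array([43.8, 63. ]), 4.5)]
cover top []
cover side []
cover side [(array([255., 268.]), array([ 401.8, -212.5]), array([52.1, 74. ]), 0.0), (array([277., 205.]), array([485.6,  67.7]), array([55.2, 71.6]), 0.7)]
```

View pics/c9.png

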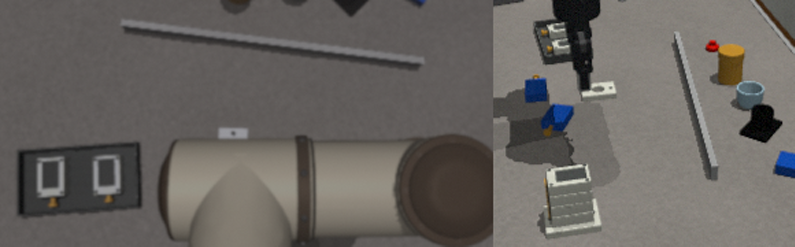

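The pile of four stands square at crop (570,195), and both rejects lie in the tray at (52,178) and (107,173). The cover is at (232,132) in the top view and (598,90) in the side view, still unmoved. I fetch the cover.

>>> arm_command(steps=[0.004,-0.02,0,0.03,0.008,-0.04,0,0,0.009,-0.045,0,0,0.009,-0.045,0.02,0,0.007,-0.034,0.03,0,0.004,-0.018,0.03,0,0.0015,-0.0095,0.03,0,0,0,0.02,0,0,0,0,0])

```text
clock: 69.58
position: [482.6, 64.3, 17.3]
ee_rot: [1.0, -0.003, -0.002, 0.001]
contact_force: [0.3, -0.1, -0.1]
gripper_width: 67.9
grasp_force: 0.0
```

```bash
python3 - <<'E'
from h import *
plan(484.4,67.3,2,np.radians(.3))
S=get_image("side")[:,:,::-1].copy();cv2.imwrite("pics/side10.png",S)
print([r for r in rects("side",12,S,thr=130) if 40<r[2][0]<70 and 52<r[2][1]<78 and r[1][0]<600])
E
```

```text
clock 69.6 pos [482.6  64.3  17.3] uv [474.3 110.3] yaw -0.30 tilt [-0.004 -0.002 -1.   ]
roll -0.010  tx 1.8 ty -3.0 tz 15.3
[(array([255., 268.]), array([ 402.4, -212.2]), array([52.2, 73.3]), 1.6)]
```

>>> arm_command(steps=[0.001,-0.002,0.008,-0.01,0,0,0.004,0,0,0,0.0015,0,0,0,0,0,0,0,0,0])

```text
clock: 70.25
position: [484.7, 67.7, 5.4]
ee_rot: [1.0, 0.003, 0.0, -0.0]
contact_force: [-0.2, 1.0, -0.0]
gripper_width: 68.1
grasp_force: 0.0
```

```bash
python3 - <<'E'
from h import *
plan(484.4,67.3,1.5,np.radians(.3))
E
```

```text
clock 70.2 pos [484.7  67.7   5.4] uv [475.9 113.8] yaw 0.36 tilt [ 0.  0. -1.]
roll 0.001  tx -0.3 ty 0.4 tz 3.9
```

>>> arm_command(steps=[0,0,0.004,0,0,0,0,0,0,0,0,0])

```text
clock: 70.62
position: [484.5, 67.6, 1.1]
ee_rot: [1.0, 0.003, -0.0, 0.0]
contact_force: [-0.0, -1.0, -0.3]
gripper_width: 68.1
grasp_force: 0.0
```

>>> arm_command(steps=[0,0,0,0,0,0,0,0,0,0,0,0], grip=0.025)

```text
clock: 71.0
position: [484.7, 67.6, 1.7]
ee_rot: [1.0, 0.003, 0.0, -0.0]
contact_force: [-2.0, -0.5, 4.6]
gripper_width: 48.0
grasp_force: 62.1
```

>>> arm_command(steps=[0,0,-0.01,0,0,0,-0.03,0,0,0,-0.04,0,0,0,-0.04,0,0,0,-0.03,0,0,0,0,0])

```text
clock: 71.75
position: [485.9, 68.2, 154.0]
ee_rot: [1.0, 0.003, 0.003, -0.001]
contact_force: [-0.6, -0.0, -1.2]
gripper_width: 48.1
grasp_force: 62.1
```

```bash
python3 - <<'E'
from h import *
plan(400.3,-317,120,np.radians(1.5));s=read_state();print(s["contact_force"],s["gripper_width"],s["grasp_force"])
E
```

```text
clock 71.8 pos [485.9  68.2 154. ] uv [477.1 114.5] yaw 0.37 tilt [ 0.006  0.003 -1.   ]
roll -0.020  tx -95.7 ty 382.9 tz 34.0
[-0.61583816 -0.03256711 -1.18638046] 48.143191673383974 62.12463140487671
```

>>> arm_command(steps=[-0.005,0.018,0,-0.02,-0.009,0.035,0,0,-0.0105,0.042,0,0,-0.0105,0.042,0,0,-0.0105,0.042,0,0,-0.0105,0.042,0,0,-0.0105,0.042,0,0,-0.0105,0.042,0,0,-0.0085,0.034,0,0,-0.006,0.025,0,0,-0.0037,0.0187,0,0,0,0,0,0,0,0,0.02,0,0,0,0.01,0,0,0,0,0,0,0,0,0])

```text
clock: 73.75
position: [399.5, -317.2, 121.6]
ee_rot: [1.0, 0.013, 0.0, 0.0]
contact_force: [-0.0, 0.8, -0.4]
gripper_width: 48.0
grasp_force: 62.1
```

```bash
python3 - <<'E'
from h import *
plan(400.4,-317,93.7,np.radians(1.5));s=read_state();print(s["contact_force"],s["gripper_width"],s["grasp_force"])
E
```

```text
clock 73.8 pos [ 399.5 -317.2  121.6] uv [ 428.  -277.5] yaw 1.54 tilt [ 0.001 -0.    -1.   ]
roll 0.001  tx 0.9 ty -0.2 tz 27.9
[-0.02411266  0.77590382 -0.42259501] 48.04646622341317 62.11653470993042
```

>>> arm_command(steps=[0.001,0,0.012,0,0,0,0.008,0,0,0,0.004,0,0,0,0.0015,0,0,0,0,0,0,0,0,0])

```text
clock: 74.5
position: [400.2, -317.4, 96.0]
ee_rot: [1.0, 0.013, 0.0, 0.0]
contact_force: [-0.6, -0.0, -1.3]
gripper_width: 48.2
grasp_force: 62.1
```

```bash
python3 - <<'E'
from h import *
plan(400.4,-317,93.7,np.radians(1.5));s=read_state();print(s["contact_force"],s["gripper_width"],s["grasp_force"])
S=get_image("side")[:,:,::-1].copy();T=get_image("top")[:,:,::-1].copy()
cv2.imwrite("pics/c10.png",np.hstack([cv2.resize(I,None,fx=4,fy=4,interpolation=cv2.INTER_CUBIC) for I in(S[230:330,205:300],T[225:325,400:495])]))
E
```

```text
clock 74.5 pos [ 400.2 -317.4   96. ] uv [ 428.8 -277.6] yaw 1.50 tilt [ 0.001 -0.    -1.   ]
roll 0.000  tx 0.2 ty -0.4 tz 2.3
[-0.63759912 -0.03459183 -1.3105392 ] 48.20871006693465 62.1161413192749
```

View pics/c10.png

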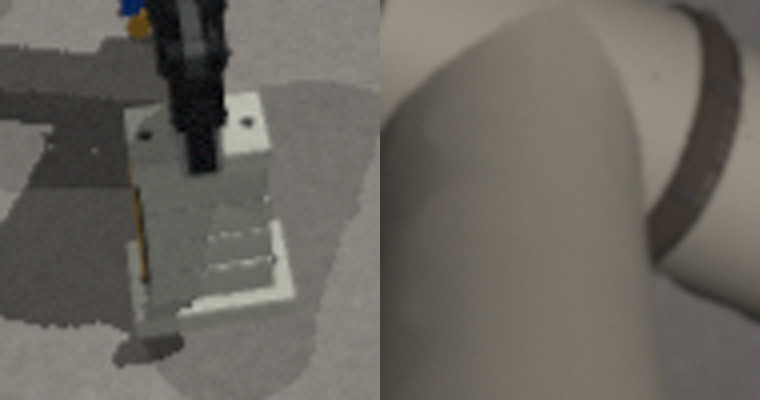

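The side half shows the cover, with bolt holes at (145,135) and (247,122), hovering squarely just above the pile. I lower it the last 2 mm and release.

>>> arm_command(steps=[0.0002,-0.0004,0.0012,0,0,0,0.001,0,0,0,0,0,0,0,0,0])

```text
clock: 75.1
position: [400.3, -316.9, 93.8]
ee_rot: [1.0, 0.013, 0.0, 0.0]
contact_force: [-1.3, 1.9, 2.1]
gripper_width: 48.1
grasp_force: 62.4
```

>>> arm_command(steps=[0,0,0,0,0,0,0,0,0,0,0,0], grip=0.068)

```text
clock: 75.47
position: [400.3, -317.0, 93.4]
ee_rot: [1.0, 0.013, -0.0, 0.0]
contact_force: [-0.8, 0.9, 0.4]
gripper_width: 68.4
grasp_force: 0.0
```

>>> arm_command(steps=[0,0,-0.01,0,0,0,-0.03,0,0,0,-0.04,0,0,-0.02,-0.02,0,0.01,-0.04,0,0,0.02,-0.05,0,0,0.02,-0.05,0,0,0.02,-0.05,0,0,0.02,-0.05,0,0,0.01,-0.05,0,0,0,-0.03,0,0,0,0,0,0])

```text
clock: 76.97
position: [491.5, 27.3, 194.2]
ee_rot: [1.0, 0.015, 0.001, -0.0]
contact_force: [0.2, 0.7, -0.7]
gripper_width: 68.1
grasp_force: 0.0
```

```bash
python3 - <<'E'
from h import *
print(read_state()["clock"])
S=get_image("side")[:,:,::-1].copy();T=get_image("top")[:,:,::-1].copy()
for n,I in(("top",T),("side",S)):
  for t in(115,130):print(n,[r for r in rects(n,104,I,thr=t) if abs(r[1][0]-400)<40 and abs(r[1][1]+314)<40])
cv2.imwrite("pics/c11.png",np.hstack([cv2.resize(I,None,fx=4,fy=4,interpolation=cv2.INTER_CUBIC) for I in(S[230:330,205:300],T[225:325,400:495])]))
E
```

```text
76.975
top [(array([451., 266.]), array([ 403.9, -297.7]), array([77.9, 85.9]), 91.6)]
top [(array([451., 266.]), array([ 402.9, -296.9]), array([75.8, 84.2]), 91.5)]
side []
side [(array([254., 262.]), array([ 400.3, -315.1]), array([53.4, 73.1]), 1.4)]
```

View pics/c11.png

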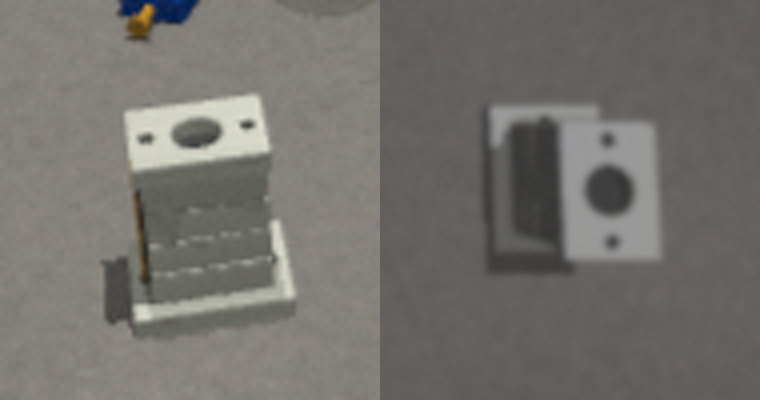

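The crops show the cover square on a straight pile, with its bore at (197,132) in the side half and (610,190) in the top half. The pile sits evenly on the base flange. I hand the job in.

```bash
python3 -c "
from bench import *
print(job_done())"
```

```text
the job is handed in; nothing more can be done
None
```

I handed the job in at 77 s: four sound pumps are in one square pile, centred on the fixed flange, with the loose flange on top. The two sticking pumps lie in the reject tray; one of those was turned about 17° at the bar by the opening fingers, but its plunger had already jammed.

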